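# Load the turning mandrel with drilled knob blanks

### The job

Pick up the mandrel by its handle, thread its rod through all three drilled blanks standing in the rack, and push gently on until you feel the stack come up tight between the mandrel's shoulder and the rack's sprung stop (a steady push of about 10 N, never as much as 15). Then lift the blanks off together on the rod and lay the loaded mandrel back in its cradle, the same way round as it lay, the blanks still close together against the shoulder. Touch the blanks only with the mandrel and leave everything else on the bench where it is.

Things in the scene. Friction and masses are not known exactly. Their poses are not given: they have to be found in the camera images.
- mandrel: Loose mandrel, 245 mm long, 160 g: steel rod 10 mm thick, round-tipped, with a shoulder and wooden handle. Origin: on the axis in the shoulder's front face; x to the tip (at +115 mm), z up as it lies. Along x: shoulder (26 mm across) -6 to 0; bare 10 mm neck -66 to -6; 17 mm ferrule -70 to -66; handle -130 to -70, 20 mm wide (y), 28 mm tall (z).
- mandrel_tip (a point): The end of the mandrel's rounded tip, on the axis, 115 mm ahead of the mandrel's origin.
- mandrel_grip (a point): The middle of the mandrel's handle, on the axis, 100 mm behind the mandrel's origin. Grip here from above, firmly (some 60 N), so that the fingers stay outside the rack when the shoulder goes up to 65 mm into it.
- rack: Fixed plywood rack, 180 x 72 mm: an open-topped channel with the blanks standing in a row. Origin: underside, on the table; x is the way the mandrel is pushed in, z up. Channel floor 35 mm above the table, from x = -70 (open end) to +110 mm; side walls 14 mm high, 53 mm apart. The bores lie in its x-z plane, 60 mm above the table. Pushed blanks slide along it to the stop.
- rack_stop (a point): A mark on the rack (x = 27 mm, 60 mm up), mid-range of the forked metal stop. The stop's real face is clamped anywhere within 19 mm either side of it, is not measured and must be felt. It is backed by a spring, 4 N per mm, 9 mm of travel, that yields along +x. The fork is open at the top, with a 20 mm gap through which the rod passes and is lifted out.
- blank1: Drilled square wooden blank, 50 x 50 x 20 mm, about 28 g, loose, standing on edge in the rack's channel with 1.5 mm of play on each side. Origin: its centre, in the middle of the bore; x is the bore's axis (20 mm long, 14 mm across). The three are alike and stand a few mm apart, in any order.
- blank2: Drilled square wooden blank, 50 x 50 x 20 mm, about 28 g, loose, standing on edge in the rack's channel with 1.5 mm of play on each side. Origin: its centre, in the middle of the bore; x is the bore's axis (20 mm long, 14 mm across). The three are alike and stand a few mm apart, in any order.
- blank3: Drilled square wooden blank, 50 x 50 x 20 mm, about 28 g, loose, standing on edge in the rack's channel with 1.5 mm of play on each side. Origin: its centre, in the middle of the bore; x is the bore's axis (20 mm long, 14 mm across). The three are alike and stand a few mm apart, in any order.
- cradle: Fixed wooden cradle: foot 150 x 60 x 12 mm with two posts 10 mm thick at x = -61 and +55 mm that carry V notches open at the top (90 degrees, 36 mm wide at the mouth, 18 mm deep). Origin: underside, on the table; x is the way the mandrel's tip points, z up. At the start the mandrel lies in it.
- cradle_seat (a point): Where the mandrel's origin belongs as it lies in the cradle: x = -35 mm in the cradle's frame, 70 mm above the table, with 10 mm of room lengthwise either way. The mandrel's neck then lies in the post at x = -61 mm and its rod in the post at +55 mm.
- offcut: Bystander: a square wooden piece without a hole, 50 x 50 x 20 mm, lying flat on the table. Origin: underside.
- jar: Bystander: amber glass jar with a metal lid, 64 mm across, 75 mm tall. Origin: underside.
- screwdriver: Bystander: a screwdriver lying on the table. Origin: underside.
- brush: Bystander: a brush lying on the table. Origin: underside.
- mug: Bystander: a white mug, 80 mm across, 90 mm tall. Origin: underside.
- puck: Bystander: a black rubber disc, 44 mm across, 16 mm tall, lying on the table. Origin: underside.
Mind the look-alikes: they are no part of the job. Leave any green look-alike of the cradle alone.

How it is judged:
On the way, in this order (a step that is already met when the one before it is completed fails the run):
1. all three blanks are on the rod and are pressed together against the shoulder (no more than 4 mm of gaps in all) with more than 6 N for 0.2 s (x of blank1 in the frame of mandrel between 0.007 and 0.054 m and y of blank1 in the frame of mandrel between -0.008 and 0.008 m and z of blank1 in the frame of mandrel between -0.008 and 0.008 m and x of blank2 in the frame of mandrel between 0.007 and 0.054 m and y of blank2 in the frame of mandrel between -0.008 and 0.008 m and z of blank2 in the frame of mandrel between -0.008 and 0.008 m and x of blank3 in the frame of mandrel between 0.007 and 0.054 m and y of blank3 in the frame of mandrel between -0.008 and 0.008 m and z of blank3 in the frame of mandrel between -0.008 and 0.008 m and (contact force between mandrel and blank1 above 6 N or contact force between mandrel and blank2 above 6 N or contact force between mandrel and blank3 above 6 N)), for 0.2 s.
2. the mandrel carries all three blanks clear above the rack (bores over 95 mm above the table) (x of blank1 in the frame of mandrel between 0.007 and 0.058 m and y of blank1 in the frame of mandrel between -0.008 and 0.008 m and z of blank1 in the frame of mandrel between -0.008 and 0.008 m and x of blank2 in the frame of mandrel between 0.007 and 0.058 m and y of blank2 in the frame of mandrel between -0.008 and 0.008 m and z of blank2 in the frame of mandrel between -0.008 and 0.008 m and x of blank3 in the frame of mandrel between 0.007 and 0.058 m and y of blank3 in the frame of mandrel between -0.008 and 0.008 m and z of blank3 in the frame of mandrel between -0.008 and 0.008 m and height (world z) of each of blank1, blank2, blank3 above 0.095 m), for 0.2 s.
At the end, for the whole second after the job is handed in: The mandrel lies released and at rest in both notches, tip as at first, axis 70 mm up (within 4), within 4 mm sideways, 10 mm lengthwise and 0.06 rad of its place; all three blanks are on the rod against the shoulder, at most 8 mm of gaps in all, and at rest (x of blank1 in the frame of mandrel between 0.007 and 0.058 m and y of blank1 in the frame of mandrel between -0.008 and 0.008 m and z of blank1 in the frame of mandrel between -0.008 and 0.008 m and x of blank2 in the frame of mandrel between 0.007 and 0.058 m and y of blank2 in the frame of mandrel between -0.008 and 0.008 m and z of blank2 in the frame of mandrel between -0.008 and 0.008 m and x of blank3 in the frame of mandrel between 0.007 and 0.058 m and y of blank3 in the frame of mandrel between -0.008 and 0.008 m and z of blank3 in the frame of mandrel between -0.008 and 0.008 m and x of mandrel in the frame of cradle between -0.045 and -0.025 m and y of mandrel in the frame of cradle between -0.004 and 0.004 m and z of mandrel in the frame of cradle between 0.066 and 0.074 m and angle between the x axis of mandrel and the x axis of cradle, either way round below 0.06 rad and x of mandrel_tip in the frame of cradle above 0.06 m and linear speed of mandrel below 0.02 m/s and linear speed of each of blank1, blank2, blank3 below 0.03 m/s); the robot touches nothing.
It fails at once if the mandrel presses on a blank with more than 15 N (contact force between mandrel and blank1 above 15 N or contact force between mandrel and blank2 above 15 N or contact force between mandrel and blank3 above 15 N).
It fails at once if the mandrel presses on the rack or its stop with more than 15 N (contact force between mandrel and rack above 15 N).
It fails at once if the mandrel is forced into the cradle with more than 25 N (contact force between mandrel and cradle above 25 N).
It fails at once if the fingers touch a blank (contact force between the fingers and blank1 above 0.5 N or contact force between the fingers and blank2 above 0.5 N or contact force between the fingers and blank3 above 0.5 N).
It fails at once if a bystander is moved by more than 20 mm (distance of any of offcut, jar, screwdriver, brush, mug, puck from where it was at the start of the episode above 0.02 m).
It also fails if it takes over 72 s, if anything falls off the work surface, if the arm or the gripper's body presses on something with over 40 N, if the wrist force passes 120 N, or if a joint passes its speed limit or range.

### The arm

A 6-joint arm with a two-finger parallel gripper is mounted at the origin on the work surface. World frame = base frame: x ahead of the robot, y to its left, z up, the work surface at z = 0. Lengths are in m, angles in rad, forces in N, time in s.
With the tool pointing down it reaches from about 0.375 to 0.825 m from the base axis. Payload 5.5 kg.
Tool frame: the origin (TCP) lies at the very end of the fingers, on their centre line; the grasp point (between the pads) lies arm.grip_point_offset behind it (arm.grip_point_offset is the distance from the TCP to the grasp point, in m); z points along the fingers, y is the direction in which the jaws open and shut (so a half turn about z gives the same grasp; the last joint's range is limited). The gripper opens to 85 mm and grips with 20 to 120 N. Pads are 22 mm wide; open, the fingers measure 114 mm over their backs; the gripper's body (76 mm by 85 mm) begins 54 mm behind the grasp point. The pads swing forward as they close: fully open they stand 13 mm farther back than shut.
Start: joints at [1.249, 0.314, -0.047, 1.21, 0, 1.571], TCP at [0.19, 0.569, 0.231] pointing down, gripper open.
Joint ranges: [-2.67, 2.67], [-0.69, 1.73], [-1.03, 1.25], [-2.08, 2.16], [-1.42, 1.45], [-3.14, 3.14]. Speed limits (rad/s): [2.39, 2.39, 3.01, 3.14, 3.14, 3.14].

### API

Orientations are given as a unit quaternion [x, y, z, w].
In Python, from cell import arm gives the robot as it stands. The module is installed in compiled form; this text tells all that it offers.
- The arm moves only by the shell command python3 -m handwheel 'ROWS' [FORCE]. ROWS is a JSON object of lists of equal length, an entry for each row: "xyz": the shift along the tool's x, y, z in units of 40 mm (1.0 is 40 mm), a list of three; "twist": the turn about the tool's z in degrees; "fingers": the opening, from -1 (shut) to 1 (fully open). A call has 1 to 8 rows; each row is the pose to reach, as a shift and turn from the pose commanded when the call began, along the tool's axes at that moment; what a row does not reach only later rows make up. A row lasts 1/8 s, in which the tool goes at most 62.5 mm and 10.7 degrees, less where a joint would pass 70% of its speed; a pose out of reach is approached as far as the arm can. A call with a gripper value outside its range is refused whole. The fingers move at their own pace and stop on an object; FORCE is the grip in N (left out, the last holds). Time passes only in rows, so rows that repeat a pose let the fingers close. It gives the time, the measured TCP pose, the force and the opening at its end, in the units of the state.
- arm.get_state(): the state, without advancing time (a new reading comes with each control period).
- arm.capture(name): name is "scene" or "side" or "wrist"; returns a dict with "color" (400x640x3 uint8, red, green, blue), "fx", "fy", "cx", "cy" (pixels), "k1" (the pictures are not rectified: a ray, as slopes to the right and down, at radius r is drawn at 1 + k1 r^2 times it, then the intrinsics apply), "extrinsics" (4x4, takes a point from camera to world coordinates); the wrist camera has in their place "mount" (4x4, takes a point from camera to tool coordinates, whose origin is the TCP and whose axes are the flange's). Camera axes: x right, y up, looking along -z (the intrinsics and any distortion apply to the point x, -y, -z); pixel columns grow to the right and rows downward; lengths in m; the calibration is good to about 2 mm. A picture is of the moment at which its call begins: read the wrist's pose just before it. There is no depth.
- arm.sign_off(): hands the job in, once; it reports no verdict.
The state is a dict: "clock": time; "joint_positions": joint angles; "joint_velocities": joint speeds; "joint_torque": joint torques, N m; "tcp_pos": TCP position; "tcp_rot": TCP orientation; "wrist_force": force on the tool from outside, world axes, zero at the start; "ft_torque": the same for the moment, N m; "width": finger opening in m.
Only numpy, scipy, OpenCV 4.12 (cv2) and the standard library are available. Lean on these libraries where they do the work, as an engineer would, in place of code of your own. Each camera call takes 0.05 s, during which the arm holds its last target.

## Working session

There is one attempt and no reset: what is moved stays moved. The work goes in short steps, Python scripts to look and compute and a shell command to move; the robot and the scene stay as the last step left them, time stands still between calls to the robot, and variables do not carry over. Pictures are saved under pics/ and viewed, and the job is handed in when it is done.

```bash
mkdir -p pics
cat > h.py <<'E'
import numpy as np, cv2
from cell import arm
from scipy.spatial.transform import Rotation as R
def grab(n,f=None):
    s=arm.get_state(); c=arm.capture(n)
    if n=="wrist":
        T=np.eye(4);T[:3,:3]=R.from_quat(s["tcp_rot"]).as_matrix();T[:3,3]=s["tcp_pos"]
        c["E"]=T@c["mount"]
    else: c["E"]=np.array(c["extrinsics"])
    if f:
        cv2.imwrite("pics/"+f+".png",c["color"][:,:,::-1])
        d={k:c[k] for k in("fx","fy","cx","cy","k1")}
        np.save("pics/"+f+".npy",dict(d,E=c["E"],color=c["color"]),allow_pickle=True)
    return c
def load(f): return np.load("pics/"+f+".npy",allow_pickle=True).item()
def K(c): return np.array([[c["fx"],0,c["cx"]],[0,c["fy"],c["cy"]],[0,0,1.]])
def ray(c,u,v):
    p=cv2.undistortPoints(np.array([[[u,v]]],float),K(c),np.array([c["k1"],0,0,0.]))[0,0]
    d=c["E"][:3,:3]@np.array([p[0],-p[1],-1]); return c["E"][:3,3],d
def atz(c,u,v,z):
    o,d=ray(c,u,v); return o+d*(z-o[2])/d[2]
def proj(c,P):
    P=np.atleast_2d(P); q=(P-c["E"][:3,3])@c["E"][:3,:3]; q=q*[1,-1,-1]
    return cv2.projectPoints(q,np.zeros(3),np.zeros(3),K(c),np.array([c["k1"],0,0,0.]))[0][:,0]
def crop(f,x0,y0,x1,y1,k,out):
    im=cv2.imread("pics/"+f+".png")[y0:y1,x0:x1]
    cv2.imwrite("pics/"+out+".png",cv2.resize(im,None,fx=k,fy=k,interpolation=cv2.INTER_CUBIC))
E
python3 - <<'E'
from h import *
s=arm.get_state(); print(s); print(arm.grip_point_offset)
for n in("scene","side","wrist"): grab(n,n+"0")
print(arm.get_state()["clock"])
E
```

```text
{'clock': 0.0, 'joint_positions': array([ 1.24898706e+00,  3.14229946e-01, -4.80744919e-02,  1.21018892e+00,
       -7.94048633e-07,  1.57078888e+00]), 'joint_velocities': array([-8.28442098e-05,  4.61480669e-04, -5.37699273e-04,  5.82228432e-04,
       -1.09701899e-03, -4.32144156e-04]), 'joint_torque': array([-7.33336092e-04, -5.39589715e+01,  3.39748442e+01,  1.92815607e-02,
        1.93367055e-05,  1.48510043e-05]), 'tcp_pos': array([0.18958938, 0.56865602, 0.23043422]), 'tcp_rot': array([ 1.60207491e-01,  9.87082995e-01, -8.37618991e-04, -1.35553068e-04]), 'wrist_force': array([-0.29755519,  0.06879598,  0.41849794]), 'ft_torque': array([ 0.01498852,  0.02414772, -0.06257423]), 'width': 0.08548806783836864}
0.0187
0.15
```

View pics/scene0.png

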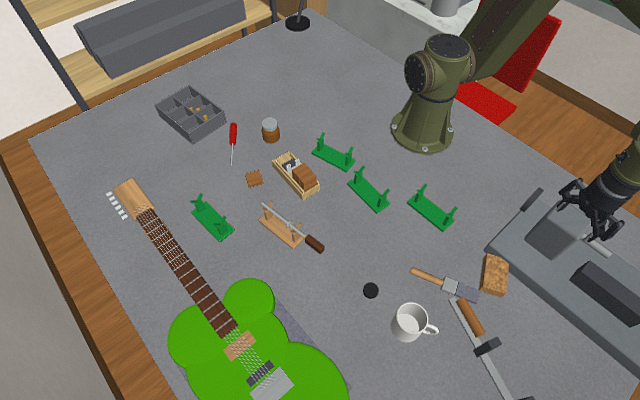

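View pics/side0.png

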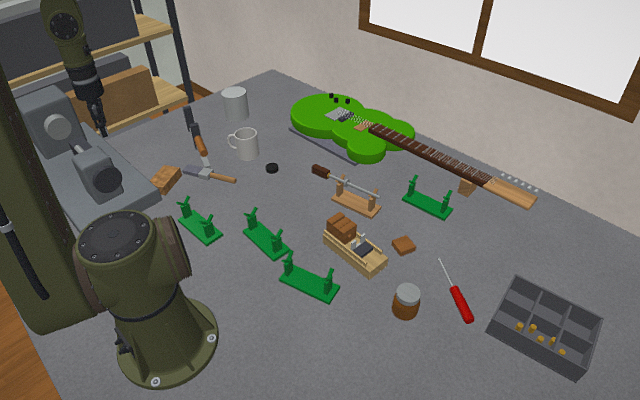

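View pics/wrist0.png

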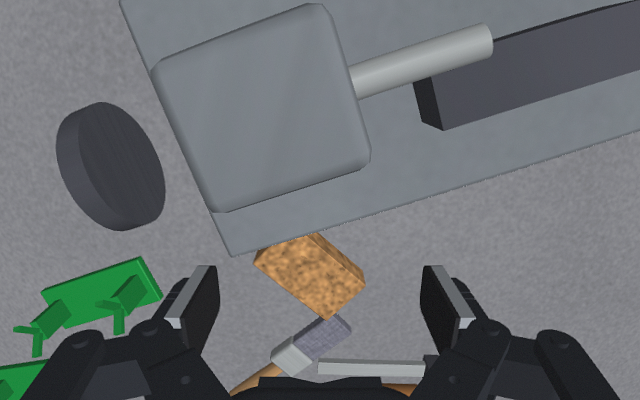

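Run:
```python
from h import *
crop("scene0",240,135,345,265,6,"sc1"); 
im=cv2.imread("pics/sc1.png"); im=cv2.resize(im,None,fx=.75,fy=.75);cv2.imwrite("pics/sc1.png",im)
crop("side0",300,150,430,285,4.4,"sd1")
for n,uv in(("scene0",[(262,235),(298,175),(255,178)]),("side0",[(345,200),(355,255)])):
    c=load(n); print(n,c["E"][:3,3])
    for p in uv: print(p,atz(c,*p,0.06)[:2].round(3))
```

```text
scene0 [0.95620492 0.49602626 1.01286785]
(262, 235) [ 0.734 -0.   ]
(298, 175) [ 0.515 -0.101]
(255, 178) [ 0.627 -0.183]
side0 [-0.08904729 -0.5780521   0.85621619]
(345, 200) [ 0.6   -0.012]
(355, 255) [ 0.459 -0.17 ]
```

View pics/sc1.png

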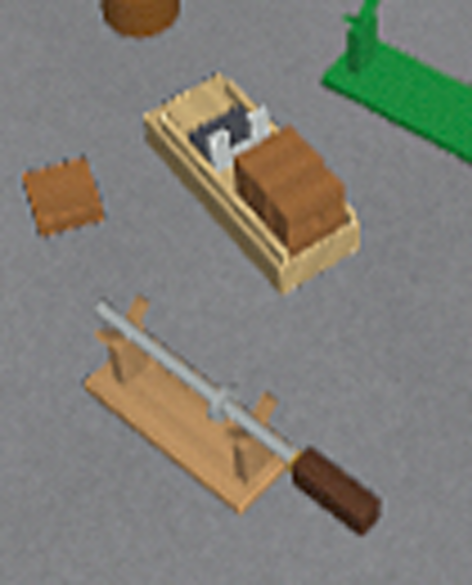

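View pics/sd1.png

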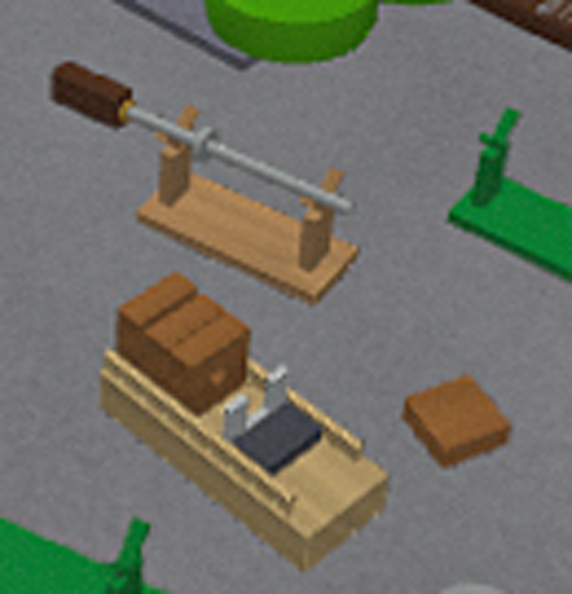

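Run:
```python
from h import *
A=load("scene0");B=load("side0")
a=lambda u,v,z:print("sc",atz(A,240+u/4.5,135+v/4.5,z).round(4))
b=lambda u,v,z:print("sd",atz(B,300+u/4.4,150+v/4.4,z).round(4))
a(102,307,.07);a(220,402,.07);a(350,500,.07)
b(350,207,.07);b(205,143,.07);b(75,85,.07)
print("cradle foot"); a(88,380,.012);a(240,508,.012);b(315,300,.0);b(140,215,.012);b(355,250,.012)
print("rack");a(290,290,0);a(360,245,0);a(148,118,.049);a(222,75,.049)
b(308,568,0);b(385,510,0);b(103,400,0)
```

```text
sc [ 0.6698 -0.0821  0.07  ]
sc [0.6562 0.0281 0.07  ]
sc [0.6393 0.1372 0.07  ]
sd [ 0.6712 -0.0841  0.07  ]
sd [0.6551 0.0299 0.07  ]
sd [0.6402 0.141  0.07  ]
cradle foot
sc [ 0.6959 -0.075   0.012 ]
sc [0.6787 0.0715 0.012 ]
sd [ 0.6458 -0.0819  0.    ]
sd [0.6174 0.0551 0.012 ]
sd [ 0.6937 -0.078   0.012 ]
rack
sc [ 0.5363 -0.0469  0.    ]
sc [ 0.471  -0.0436  0.    ]
sc [ 0.5367 -0.2089  0.049 ]
sc [ 0.4685 -0.2058  0.049 ]
sd [ 0.4649 -0.2212 -0.    ]
sd [ 0.5316 -0.2278  0.    ]
sd [ 0.4786 -0.0405  0.    ]
```

```bash
cat >> h.py <<'E'
def to(x,y,z,yawdeg):
    s=arm.get_state(); M=R.from_quat(s["tcp_rot"]).as_matrix()
    d=M.T@(np.array([x,y,z])-s["tcp_pos"])/0.04
    yaw=np.degrees(np.arctan2(M[1,0],M[0,0]))
    tw=-((yawdeg-yaw+180)%360-180)
    print("pos",np.round(s["tcp_pos"],4),"yaw",round(yaw,2),"-> xyz",d.round(3),"twist",round(tw,2),"rows pos",np.linalg.norm(d)*40/62.5,"tw",abs(tw)/10.7)
E
python3 - <<'E'
from h import *
c=load("wrist0"); print(c["fx"],c["k1"]); m=arm.capture("wrist")["mount"]; print(np.round(m,3))
for p in [(320,200),(320,0),(0,200),(639,200),(320,399)]: print(p,atz(c,*p,0.0).round(3))
A=load("scene0")
print("green");
for p in[(335,160),(316,138),(352,160),(350,174),(388,203),(385,180)]: print(p,atz(A,*p,0.04).round(3))
to(.6,.02,.33,97.8)
E
```

```text
356.2815025656098 -0.08119029767780474
[[-0.     0.948  0.318  0.081]
 [ 1.     0.     0.    -0.001]
 [ 0.     0.318 -0.948 -0.141]
 [ 0.     0.     0.     1.   ]]
(320, 200) [0.233 0.553 0.   ]
(320, 0) [0.043 0.617 0.   ]
(0, 200) [0.113 0.19  0.   ]
(639, 200) [0.354 0.914 0.   ]
(320, 399) [0.514 0.46  0.   ]
green
(335, 160) [ 0.37  -0.081  0.04 ]
(316, 138) [ 0.352 -0.2    0.04 ]
(352, 160) [ 0.327 -0.043  0.04 ]
(350, 174) [ 0.374 -0.004  0.04 ]
(388, 203) [0.364 0.158 0.04 ]
(385, 180) [0.304 0.089 0.04 ]
pos [0.1896 0.5689 0.2307] yaw 161.56 -> xyz [-14.072  -9.775  -2.471] twist 63.76 rows pos 11.079514632193058 tw 5.959127966251412
```

```bash
python3 -c "
from h import *
to(.58,.05,.28,97.8)"
```

```text
pos [0.1896 0.5689 0.2307] yaw 161.56 -> xyz [-13.361  -9.221  -1.222] twist 63.76 rows pos 10.418953127269358 tw 5.959127966251412
```

```bash
python3 -m handwheel '{"xyz":[[-1.2,-0.8,-0.1],[-2.4,-1.7,-0.2],[-3.6,-2.5,-0.3],[-4.8,-3.3,-0.4],[-6.0,-4.1,-0.5],[-7.2,-5.0,-0.6],[-8.4,-5.8,-0.8],[-9.6,-6.6,-0.9]],"twist":[8,16,24,32,40,48,56,63.8],"fingers":[0.3,0.3,0.3,0.3,0.3,0.3,0.3,0.3]}' 60; python3 -c "
from h import *
to(.58,.05,.28,97.8)"
```

```text
clock: 1.2
tcp_pos: [0.4716, 0.1957, 0.2678]
tcp_rot: [0.659, 0.752, 0.0, 0.0]
wrist_force: [0.8, 0.6, -0.3]
width: 0.0554
pos [0.4716 0.1957 0.2678] yaw 97.5 -> xyz [-3.964  2.213 -0.305] twist -0.3 rows pos 2.9120715164248185 tw 0.0282007082124978
```

```bash
python3 -m handwheel '{"xyz":[[-1.0,0.55,-0.1],[-2.0,1.1,-0.2],[-3.0,1.65,-0.3],[-4.0,2.2,-0.3],[-4.0,2.2,-0.3],[-4.0,2.2,-0.3]],"twist":[0,0,0,0,0,0],"fingers":[0.3,0.3,0.3,0.3,0.3,0.3]}'; python3 -c "
from h import *
grab('wrist','w1')"
```

```text
clock: 1.95
tcp_pos: [0.5789, 0.0508, 0.2789]
tcp_rot: [0.658, 0.753, -0.0, -0.001]
wrist_force: [-0.5, 0.3, -0.2]
width: 0.0554
```

View pics/w1.png

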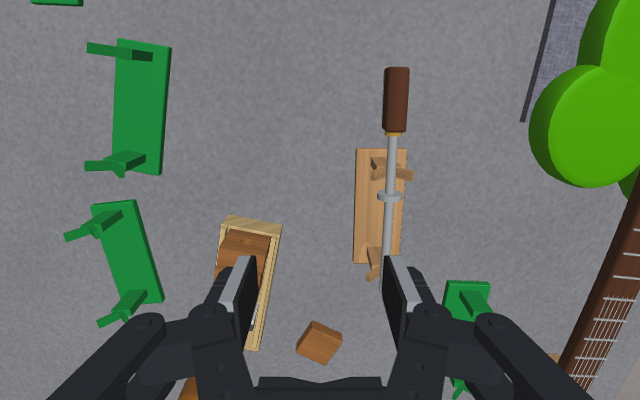

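```bash
python3 -c "
from h import *
crop('w1',340,55,440,285,2.6,'w1a'); crop('w1',200,200,300,360,5,'w1b')
im=cv2.imread('pics/w1b.png');print(im.shape);cv2.imwrite('pics/w1b.png',im[:600])"
```

```text
(800, 500, 3)
```

View pics/w1a.png

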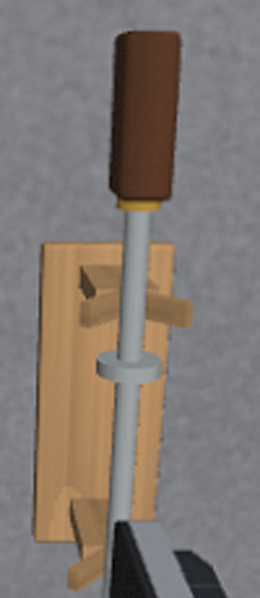

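View pics/w1b.png

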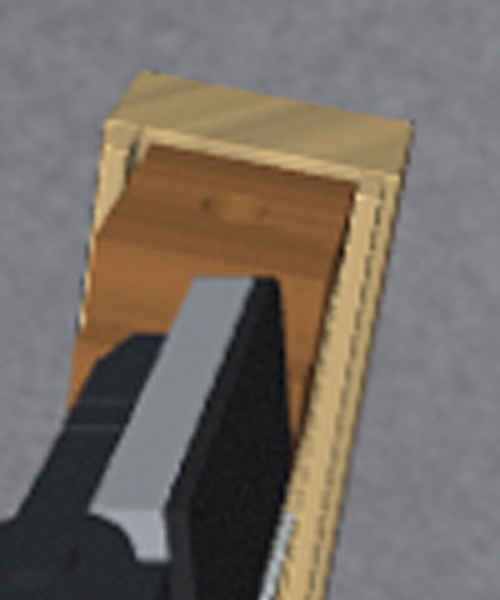

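```bash
python3 -c "
from h import *
c=load('w1'); print(c['E'][:3,3])
a=lambda u,v,z:print('m',(u,v),atz(c,340+u/2.6,55+v/2.6,z).round(4))
a(136.5,212,.07);a(132,300,.07);a(128,372,.07);a(126.5,450,.07);a(124,490,.07)
print('handle top far/near');a(117,32,.084);a(181,32,.084);a(112,192,.084);a(172,195,.084)
print('foot');a(42,243,.012);a(173,243,.012);a(34,540,.012)
b=lambda u,v,z:print('r',(u,v),atz(c,200+u/5,200+v/5,z).round(4))
b(148,72,0);b(413,122,0);b(103,125,.049);b(405,178,.049);b(300,600,.049);b(328,600,.049)
b(152,148,.085);b(357,183,.085);b(235,208,.06)
"
```

```text
[0.56824796 0.13084516 0.41999988]
m (136.5, 212) [0.6466 0.0872 0.07  ]
m (132, 300) [0.6516 0.0532 0.07  ]
m (128, 372) [0.6558 0.0239 0.07  ]
m (126.5, 450) [ 0.6619 -0.0095  0.07  ]
m (124, 490) [ 0.6645 -0.0275  0.07  ]
handle top far/near
m (117, 32) [0.6249 0.1493 0.084 ]
m (181, 32) [0.647  0.1526 0.084 ]
m (112, 192) [0.6333 0.0948 0.084 ]
m (172, 195) [0.6551 0.0968 0.084 ]
foot
m (42, 243) [0.6205 0.0605 0.012 ]
m (173, 243) [0.6786 0.0686 0.012 ]
m (34, 540) [ 0.6414 -0.0866  0.012 ]
r (148, 72) [ 0.4769 -0.0463 -0.    ]
r (413, 122) [ 0.5452 -0.0507  0.    ]
r (103, 125) [ 0.478 -0.04   0.049]
r (405, 178) [ 0.5474 -0.0436  0.049 ]
r (300, 600) [ 0.5325 -0.1634  0.049 ]
r (328, 600) [ 0.5395 -0.1624  0.049 ]
r (152, 148) [ 0.4971 -0.0271  0.085 ]
r (357, 183) [ 0.5397 -0.0291  0.085 ]
r (235, 208) [ 0.5111 -0.051   0.06  ]
```

```bash
python3 -c "
from h import *
c=load('w1')
b=lambda u,v,z:print('r',(u,v),atz(c,200+u/5,200+v/5,z).round(4))
b(152,148,.035);b(357,183,.035);b(98,235,.085);b(335,283,.085);b(235,208,.06);b(205,205,.06);b(265,210,.06)
A=load('scene0')
a=lambda u,v,z:print('sc',atz(A,240+u/4.5,135+v/4.5,z).round(4))
a(288,250,.085);a(345,205,.085);a(240,165,.085);a(290,125,.085)
"; nl=1
```

```text
r (152, 148) [ 0.4864 -0.0507  0.035 ]
r (357, 183) [ 0.5355 -0.053   0.035 ]
r (98, 235) [ 0.4867 -0.0486  0.085 ]
r (335, 283) [ 0.5372 -0.0529  0.085 ]
r (235, 208) [ 0.5111 -0.051   0.06  ]
r (205, 205) [ 0.5043 -0.0512  0.06  ]
r (265, 210) [ 0.5178 -0.0505  0.06  ]
sc [ 0.5514 -0.0273  0.085 ]
sc [ 0.497  -0.0307  0.085 ]
sc [ 0.5296 -0.1058  0.085 ]
sc [ 0.4797 -0.1106  0.085 ]
```

```bash
python3 -c "
from h import *
to(.641,.126,.16,98)"
```

```text
pos [0.5787 0.0513 0.2791] yaw 97.8 -> xyz [1.637 1.798 2.978] twist -0.2 rows pos 2.4604966562464234 tw 0.018931454960212594
```

```bash
python3 -m handwheel '{"xyz":[[0.6,0.6,0.8],[1.1,1.2,1.6],[1.64,1.8,2.3],[1.64,1.8,3.0],[1.64,1.8,3.0],[1.64,1.8,3.0]],"twist":[0,0,0,0,0,0],"fingers":[0.3,0.3,0.3,0.3,0.3,0.3]}'; python3 -c "
from h import *
grab('wrist','w2');to(.641,.126,.051,98)"
```

```text
clock: 2.75
tcp_pos: [0.6418, 0.126, 0.1607]
tcp_rot: [0.657, 0.754, 0.0, 0.0]
wrist_force: [-0.2, 0.8, 0.1]
width: 0.0554
pos [0.6423 0.1258 0.1612] yaw 97.79 -> xyz [ 0.009 -0.036  2.754] twist -0.21 rows pos 1.7626746626925331 tw 0.02005034446883507
```

View pics/w2.png

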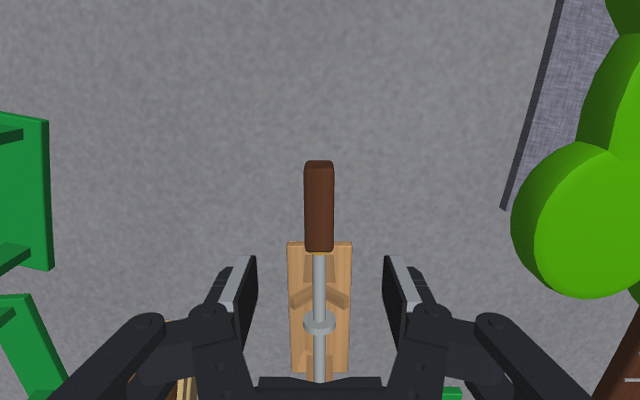

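```bash
python3 -c "
from h import *
c=load('w2')
for p,z in [((319,166),.084),((319,249),.084),((319,282),.07),((318.5,323),.07),((320,378),.07),((287.5,242),.012),((351,242),.012),((290.5,372),.012)]: print(p,atz(c,*p,z).round(4))
"
```

```text
(319, 166) [0.6379 0.1544 0.084 ]
(319, 249) [0.6457 0.0972 0.084 ]
(319, 282) [0.6504 0.063  0.07  ]
(318.5, 323) [0.655  0.0258 0.07  ]
(320, 378) [ 0.664  -0.0309  0.07  ]
(287.5, 242) [0.6217 0.0643 0.012 ]
(351, 242) [0.6781 0.072  0.012 ]
(290.5, 372) [ 0.6405 -0.0861  0.012 ]
```

```bash
python3 -m handwheel '{"xyz":[[0,0,1.0],[0,0,2.0],[0,0,2.75],[0,0,2.75],[0,0,2.75],[0,0,2.75]],"twist":[0,0,0,0,0,0],"fingers":[0.3,0.3,0.3,0.3,0.3,0.3]}' 60
python3 -m handwheel '{"xyz":[[0,0,0],[0,0,0],[0,0,0],[0,0,0],[0,0,0]],"twist":[0,0,0,0,0],"fingers":[-0.6,-0.6,-0.6,-0.6,-0.6]}' 60
python3 -c "
from h import *
s=arm.get_state();print(s['tcp_pos'],s['wrist_force'],s['ft_torque'],s['width']);grab('wrist','w3');to(.641,.126,.051,98)"
```

```text
clock: 3.55
tcp_pos: [0.6435, 0.1257, 0.0517]
tcp_rot: [0.658, 0.753, 0.001, 0.001]
wrist_force: [0.7, -0.6, 0.1]
width: 0.0555
clock: 4.18
tcp_pos: [0.6418, 0.1254, 0.0496]
tcp_rot: [0.658, 0.753, -0.0, 0.0]
wrist_force: [-2.0, -0.4, 4.2]
width: 0.0194
[0.64180789 0.12537207 0.04955321] [-2.01508188 -0.4109954   4.23295706] [-0.31958756  0.458236   -0.16386369] 0.019414099474513374
pos [0.6419 0.1254 0.0496] yaw 97.76 -> xyz [ 0.018 -0.019 -0.035] twist -0.24 rows pos 0.02825585624094442 tw 0.022691857846733547
```

View pics/w3.png

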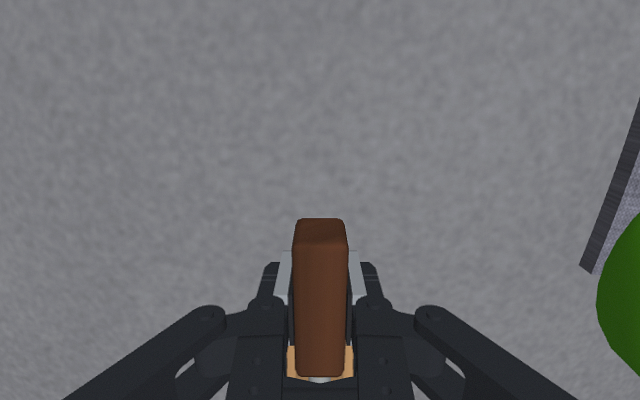

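```bash
python3 -m handwheel '{"xyz":[[0,0,-0.3],[0,0,-0.8],[0,0,-1.4],[0,0,-2.0],[0,0,-2.3],[0,0,-2.3],[0,0,-2.3]],"twist":[0,0,0,0,0,0,0],"fingers":[-0.6,-0.6,-0.6,-0.6,-0.6,-0.6,-0.6]}' 60
python3 -c "
from h import *
s=arm.get_state();print(s['tcp_pos'],s['wrist_force'],s['ft_torque'],s['width']);to(.5277,.1935,.14,86.2)"
```

```text
clock: 5.1
tcp_pos: [0.6412, 0.1253, 0.1402]
tcp_rot: [0.658, 0.753, -0.001, -0.001]
wrist_force: [0.5, -0.6, -2.0]
width: 0.0194
[0.6411807  0.12526147 0.14018322] [ 0.45305032 -0.59389456 -2.01407726] [0.15487705 0.06866947 0.01501537] 0.019354132361889417
pos [0.6412 0.1253 0.1402] yaw 97.76 -> xyz [ 2.074 -2.581  0.009] twist 11.56 rows pos 2.1186802329180154 tw 1.080783341212888
```

```bash
python3 -m handwheel '{"xyz":[[0.3,-0.4,0],[0.8,-1.0,0],[1.3,-1.6,0],[1.8,-2.2,0],[2.07,-2.58,0],[2.07,-2.58,0],[2.07,-2.58,0]],"twist":[2,4,6,9,11.5,11.5,11.5],"fingers":[-0.6,-0.6,-0.6,-0.6,-0.6,-0.6,-0.6]}'
python3 -c "
from h import *
grab('scene','sc2');grab('side','sd2');to(.5277,.1935,.0396,86.2)
crop('sc2',240,130,400,250,5,'sc2a');crop('sd2',250,130,410,250,5,'sd2a')"
```

```text
clock: 5.98
tcp_pos: [0.5287, 0.1932, 0.1408]
tcp_rot: [0.73, 0.684, -0.0, 0.0]
wrist_force: [0.3, 0.3, -2.9]
width: 0.0191
pos [0.529  0.1931 0.141 ] yaw 86.24 -> xyz [ 0.008 -0.034  2.535] twist 0.04 rows pos 1.6225780385324753 tw 0.004109338783197893
```

View pics/sc2a.png

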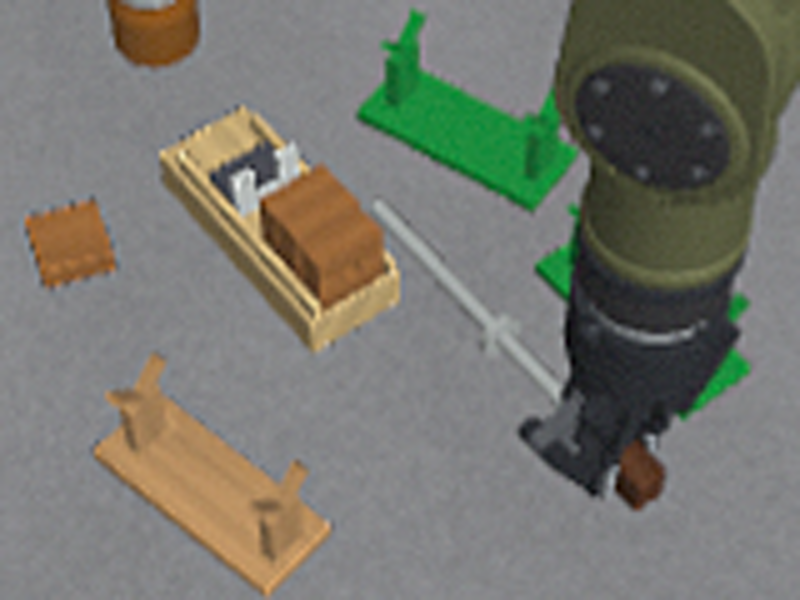

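View pics/sd2a.png

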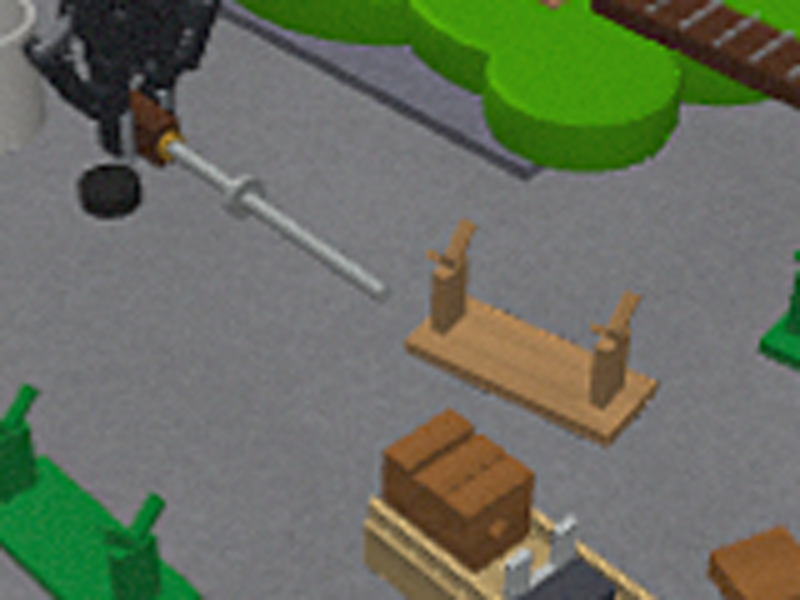

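```bash
cat >> h.py <<'E'
def tri(c1,p1,c2,p2):
    A=[];b=[]
    for c,p in((c1,p1),(c2,p2)):
        o,d=ray(c,*p); d=d/np.linalg.norm(d); M=np.eye(3)-np.outer(d,d); A.append(M);b.append(M@o)
    x=np.linalg.lstsq(np.vstack(A),np.hstack(b),rcond=None)[0]
    return x.round(4)
E
python3 -c "
from h import *
a=load('sc2');b=load('sd2')
S=lambda u,v:(240+u/5,130+v/5)
D=lambda u,v:(250+u/5,130+v/5)
print('tip',tri(a,S(380,205),b,D(380,293)));print('sh',tri(a,S(498,332),b,D(243,195)));print('neck',tri(a,S(555,390),b,D(178,151)))
# expected
for o in (.210,.215): print('exp',np.array([.529,.1931])+o*np.array([-.0663,-.9978]))
print(proj(a,[[.5147,-.0212,.161]]),S(380,205),proj(b,[[.5147,-.0212,.161]]),D(380,293))
# rack refs
a0=load('scene0');
print('rack sd base', atz(b,*D(365,565),0), 'blanktop',[atz(b,*D(*p),.085).round(4) for p in((385,455),(450,412),(533,480),(470,525))])
print('blanktop sc',[atz(a,*S(*p),.085).round(4) for p in((322,302),(385,250),(262,212),(322,168))])
"
```

```text
tip [ 0.5129 -0.0163  0.1596]
sh [0.522  0.0962 0.1606]
neck [0.5241 0.148  0.1639]
exp [ 0.515077 -0.016438]
exp [ 0.5147455 -0.021427 ]
[[314.24400502 170.01355371]] (316.0, 171.0) [[327.60591983 188.72841463]] (326.0, 188.6)
rack sd base [ 0.47202491 -0.04516761  0.        ] blanktop [array([ 0.4814, -0.051 ,  0.085 ]), array([ 0.5306, -0.0539,  0.085 ]), array([ 0.522 , -0.1209,  0.085 ]), array([ 0.4743, -0.1183,  0.085 ])]
blanktop sc [array([ 0.5501, -0.027 ,  0.085 ]), array([ 0.4948, -0.0316,  0.085 ]), array([ 0.5337, -0.1055,  0.085 ]), array([ 0.482 , -0.1081,  0.085 ])]
```

```bash
python3 -m handwheel '{"xyz":[[0,0,0.4],[0,0,1.0],[0,-0.03,1.6],[0,-0.03,2.2],[0,-0.03,2.53],[0,-0.03,2.53],[0,-0.03,2.53]],"twist":[0,0,0,0,0,0,0],"fingers":[-0.6,-0.6,-0.6,-0.6,-0.6,-0.6,-0.6]}'
python3 -c "
from h import *
grab('scene','sc3');grab('side','sd3');to(.5277,.1935,.0396,86.2)
crop('sc3',270,140,390,230,6.6,'sc3a');crop('sd3',270,160,380,250,6.6,'sd3a')"
```

```text
clock: 6.95
tcp_pos: [0.5279, 0.1937, 0.0407]
tcp_rot: [0.73, 0.684, 0.0, 0.0]
wrist_force: [0.2, -0.1, -1.6]
width: 0.0197
pos [0.5281 0.1938 0.0411] yaw 86.26 -> xyz [-0.009 -0.009  0.037] twist 0.06 rows pos 0.02502789970889244 tw 0.005638346627199448
```

View pics/sc3a.png

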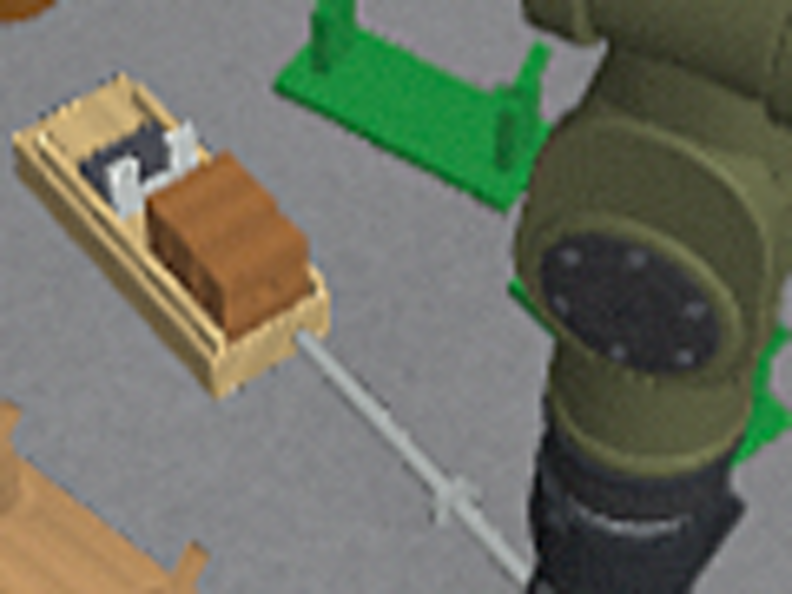

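View pics/sd3a.png

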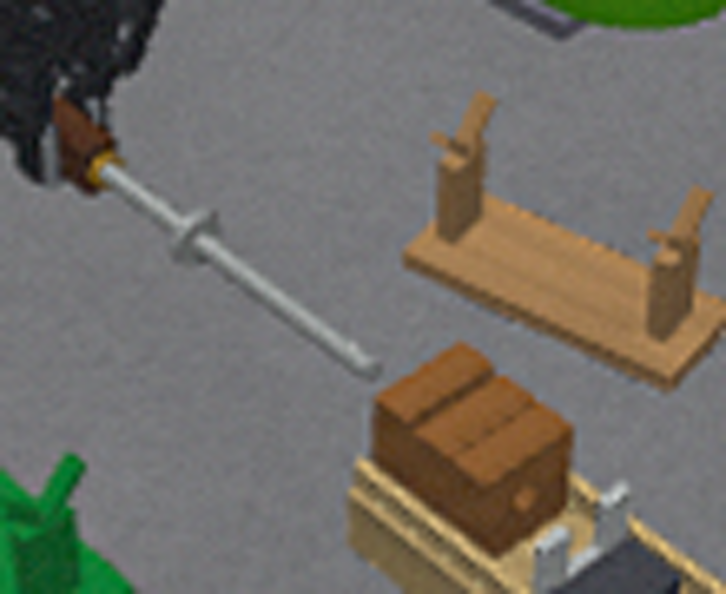

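```bash
python3 -c "
from h import *
crop('sc3',295,175,345,220,16,'sc3b');crop('sd3',280,180,335,225,14,'sd3b');crop('sd3',320,208,375,248,14,'sd3c')"
```

```text
(no output)
```

View pics/sc3b.png

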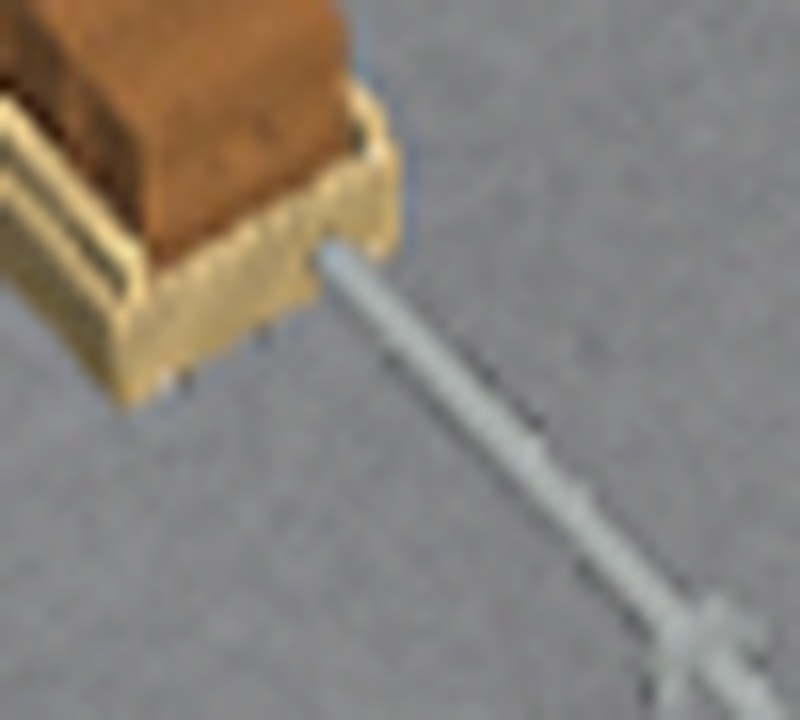

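View pics/sd3b.png

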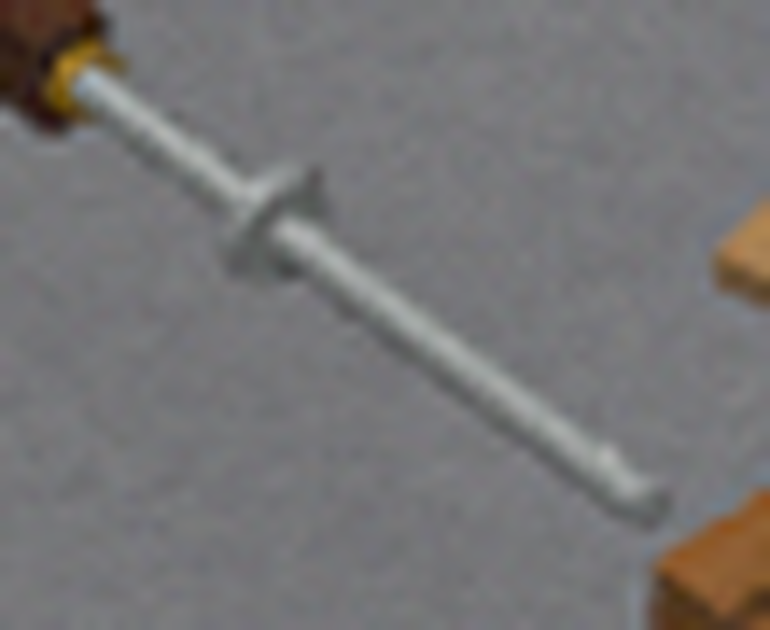

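View pics/sd3c.png

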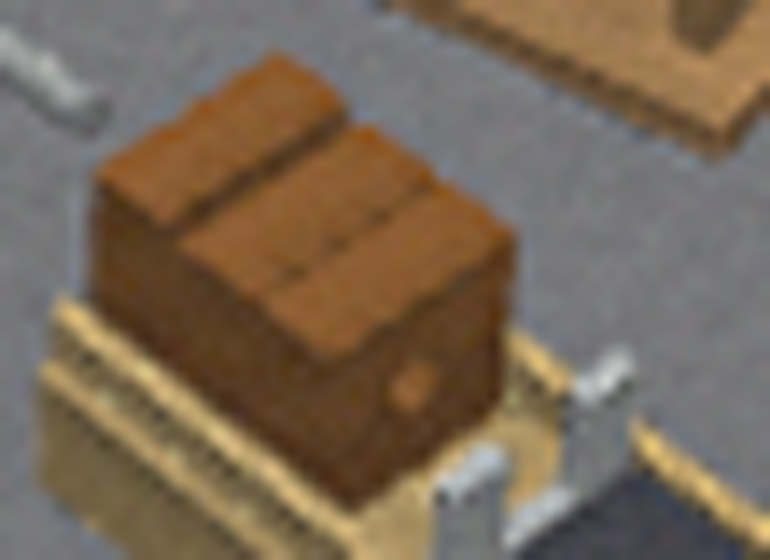

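```bash
cat > fit.py <<'E'
from h import *
from scipy.optimize import least_squares
# obs: list of (cam, s along rod axis, pixel); tip end
def fit(obs,x0):
    def res(p):
        d=np.array([np.cos(p[3])*np.cos(p[4]),np.sin(p[3])*np.cos(p[4]),np.sin(p[4])])
        r=[]
        for c,s,uv,w in obs:
            q=proj(c,p[:3]+s*d)[0]-uv
            r+=list(q*w)
        return r
    f=least_squares(res,x0,x_scale=[.01,.01,.01,.05,.05]); p=f.x
    d=np.array([np.cos(p[3])*np.cos(p[4]),np.sin(p[3])*np.cos(p[4]),np.sin(p[4])])
    return p,d,np.array(f.fun).reshape(-1,2)
E
python3 - <<'E'
from fit import *
a=load('sc3');b=load('sd3')
S=lambda u,v:np.array((295+u/16,175+v/16)); D=lambda u,v:np.array((280+u/14,180+v/14)); X=lambda u,v:np.array((320+u/14,208+v/14))
obs=[(a,.113,S(325,252),1),(a,-.003,S(705,645),1),(b,.113,D(645,502),1),(b,-.003,D(272,220),1),(b,-.066,D(90,80),1)]
p,d,r=fit(obs,[.522,.094,.06,np.radians(-93.8),0])
print(p[:3].round(4),np.degrees(p[3:]).round(2),r.round(2))
front=tri  # 
# rack bore pts: front face at y~-.051, exit at y~-.119
for yy,c,pix,n in((-.0515,a,S(252,148),'front sc'),(-.1195,b,X(417,379),'exit sd')):
    P=p[:3]+d*(yy-p[1])/d[1]; q=proj(c,P)[0]
    Jx=(proj(c,P+[.001,0,0])[0]-q);Jz=(proj(c,P+[0,0,.001])[0]-q);Jy=(proj(c,P+[0,.001,0])[0]-q)
    print(n,P.round(4),q.round(2),pix,'J/mm',Jx.round(3),Jy.round(3),Jz.round(3))
    print(' bore at z=.06:',atz(c,*pix,.06).round(4))
E
```

```text
[0.5206 0.0949 0.0604] [-93.62  -0.46] [[ 0.1  -0.11]
 [-0.23  0.12]
 [ 0.07  0.04]
 [ 0.06  0.02]
 [-0.26 -0.06]]
front sc [ 0.5113 -0.0515  0.0593] [308.99 183.84] [310.75 184.25] J/mm [-0.239  0.166] [0.204 0.191] [-0.005 -0.187]
 bore at z=.06: [ 0.5085 -0.0462  0.06  ]
exit sd [ 0.507  -0.1195  0.0587] [352.06 235.49] [349.78571429 235.07142857] J/mm [ 0.242 -0.197] [-0.283 -0.188] [ 0.019 -0.255]
 bore at z=.06: [ 0.503  -0.1148  0.06  ]
```

```bash
python3 -c "
from h import *
crop('sc3',268,146,324,204,12,'sc3r');crop('sd3',318,205,392,285,7.4,'sd3r')"
```

View pics/sc3r.png

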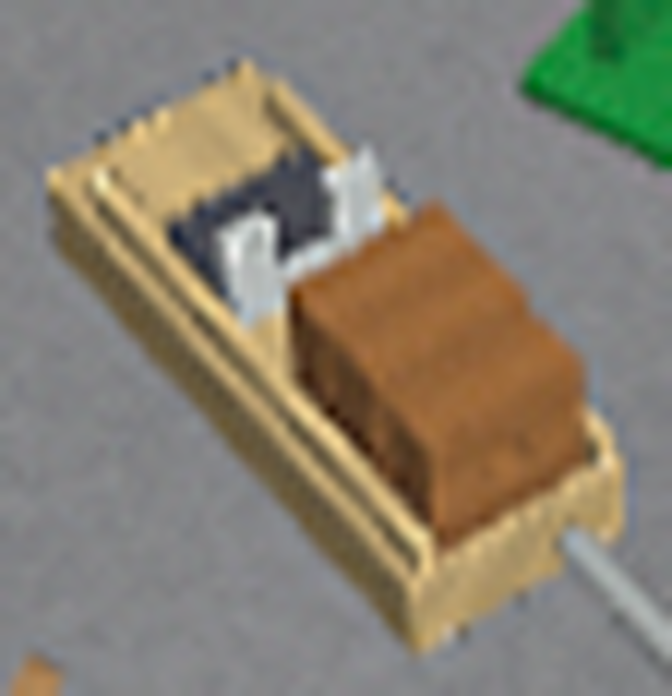

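View pics/sd3r.png

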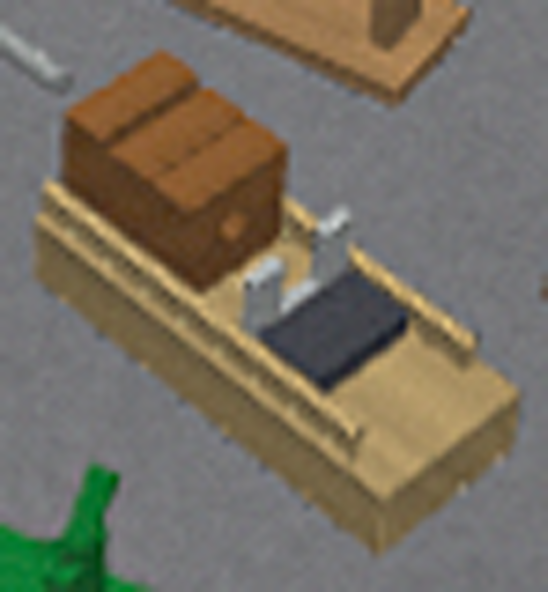

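```bash
cat > rack.py <<'E'
from fit import *
a=load('sc3');b=load('sd3')
A=lambda u,v:np.array((268+u/12,146+v/12)); B=lambda u,v:np.array((318+u/7.4,205+v/7.4))
O=[(a,(-70,36,0),A(420,655)),(a,(-70,36,35),A(415,590)),(a,(-70,-36,35),A(620,465)),(a,(110,36,35),A(50,185)),(a,(110,-36,35),A(245,62)),
(b,(110,-36,0),B(375,553)),(b,(110,-36,35),B(381,500)),(b,(110,36,35),B(520,392)),(b,(110,36,0),B(511,452)),(b,(-70,-36,35),B(37,217)),(b,(-70,-36,0),B(37,283))]
def W(p,q):
    c,s=np.cos(p[2]),np.sin(p[2]); q=np.array(q)/1000
    return np.array([p[0]+c*q[0]-s*q[1],p[1]+s*q[0]+c*q[1],q[2]+(p[3] if len(p)>3 else 0)])
def run(O,n=3):
    f=least_squares(lambda p:np.concatenate([proj(c,W(p,q))[0]-u for c,q,u in O]),[.51,-.11,np.radians(-93.8),0][:n],x_scale=[.01,.01,.05,.01][:n])
    p=f.x; print(p.round(4),np.degrees(p[2]).round(2),'rms',np.sqrt(np.mean(f.fun**2)).round(2)); 
    for x in(-60,0):print('  axis pt',W(p,(x,0,60)).round(4))
    return p,f.fun.reshape(-1,2).round(2)
if __name__=="__main__":
    print(run(O)[1].tolist());run(O[:5]);run(O[5:])
    print('z free');run(O,4)
E
python3 rack.py
```

```text
[ 0.5034 -0.1141 -1.6443] -94.21 rms 0.62
  axis pt [ 0.5078 -0.0543  0.06  ]
  axis pt [ 0.5034 -0.1141  0.06  ]
[[-0.49, 0.2], [-0.42, -0.48], [0.42, -0.93], [-0.73, -1.34], [0.42, -0.64], [0.02, 0.6], [0.3, -0.61], [0.24, -0.69], [-0.0, -0.36], [-0.74, -0.57], [-0.74, -0.99]]
[ 0.5046 -0.1119 -1.6363] -93.75 rms 0.49
  axis pt [ 0.5086 -0.052   0.06  ]
  axis pt [ 0.5046 -0.1119  0.06  ]
[ 0.5029 -0.1153 -1.6498] -94.53 rms 0.48
  axis pt [ 0.5077 -0.0555  0.06  ]
  axis pt [ 0.5029 -0.1153  0.06  ]
z free
[ 0.504  -0.1138 -1.6414 -0.0028] -94.05 rms 0.47
  axis pt [ 0.5082 -0.0539  0.0572]
  axis pt [ 0.504  -0.1138  0.0572]
```

```bash
python3 -m handwheel '{"xyz":[[0,-0.04,0.01],[-0.2,-0.04,0.01],[-0.4,-0.04,0.01],[-0.55,-0.04,0.01],[-0.55,-0.04,0.01]],"twist":[0.3,0.3,0.3,0.3,0.3],"fingers":[-0.6,-0.6,-0.6,-0.6,-0.6]}'
python3 -c "
from h import *
print(arm.get_state()['wrist_force'])
grab('scene','sc4');grab('side','sd4');to(.5277,.1935,.0396,86.2)
crop('sc4',295,170,345,215,16,'sc4b');crop('sd4',285,185,360,245,10.6,'sd4b')"
```

```text
clock: 7.68
tcp_pos: [0.5241, 0.171, 0.0397]
tcp_rot: [0.732, 0.681, -0.0, -0.0]
wrist_force: [-0.2, 0.4, -0.8]
width: 0.0192
[-0.21427607  0.4342241  -0.84674928]
pos [0.5243 0.1716 0.0397] yaw 85.94 -> xyz [0.552 0.047 0.004] twist -0.26 rows pos 0.3544818596728024 tw 0.024239971348855183
```

View pics/sc4b.png

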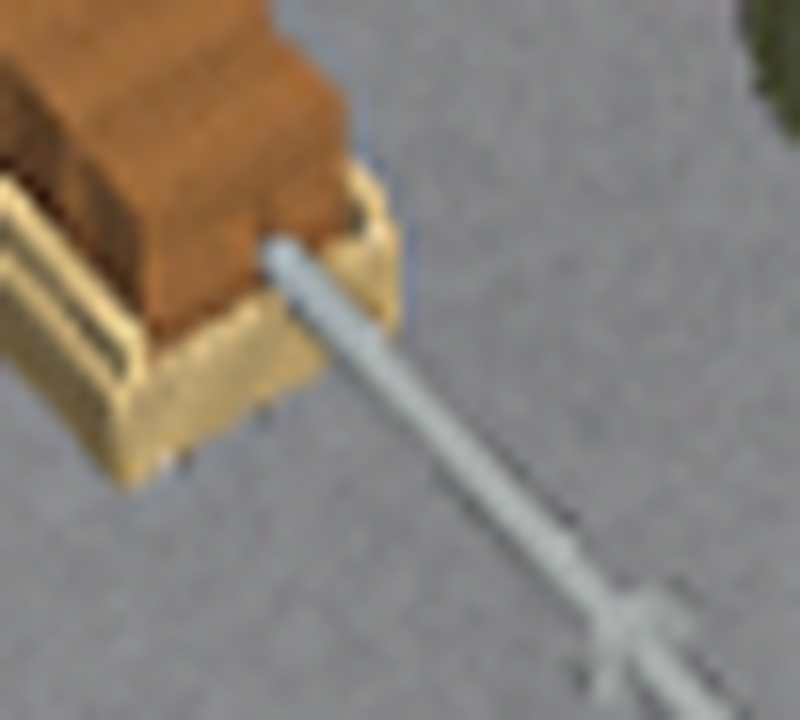

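View pics/sd4b.png

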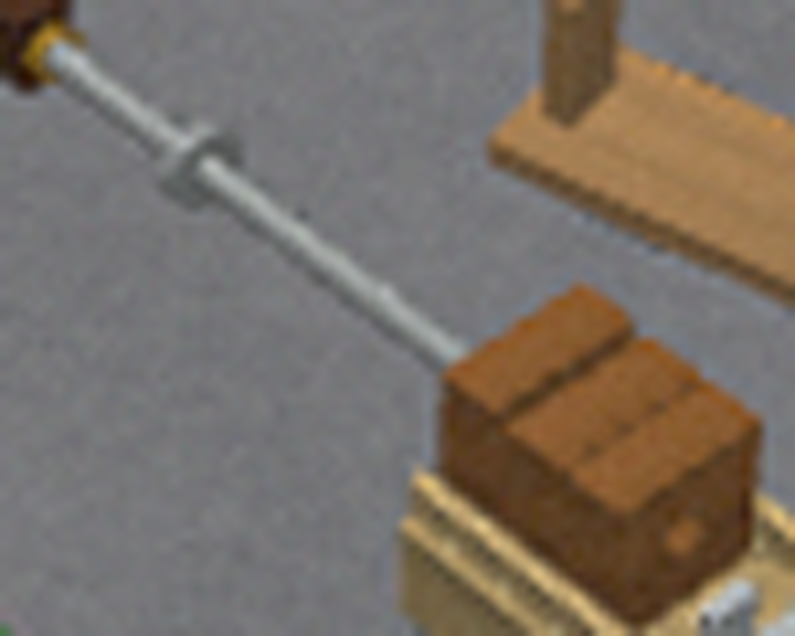

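```bash
python3 -m handwheel '{"xyz":[[-0.1,0,0],[-0.2,0,0],[-0.3,0,0],[-0.4,0,0],[-0.5,0,0],[-0.6,0,0],[-0.7,0,0],[-0.7,0,0]],"twist":[0,0,0,0,0,0,0,0],"fingers":[-0.6,-0.6,-0.6,-0.6,-0.6,-0.6,-0.6,-0.6]}'
python3 -c "
from h import *
s=arm.get_state();print(s['wrist_force'],s['ft_torque'],s['tcp_pos'])
grab('scene','sc5');grab('side','sd5')
crop('sc5',275,150,345,215,11,'sc5b');crop('sd5',285,185,360,245,10.6,'sd5b')"
```

```text
clock: 8.78
tcp_pos: [0.5221, 0.1435, 0.0397]
tcp_rot: [0.732, 0.682, -0.0, -0.0]
wrist_force: [1.1, -0.8, -1.6]
width: 0.0194
[ 1.14566621 -0.78192154 -1.64772846] [0.21706847 0.01220669 0.02044735] [0.52214162 0.14347229 0.03970234]
```

View pics/sc5b.png

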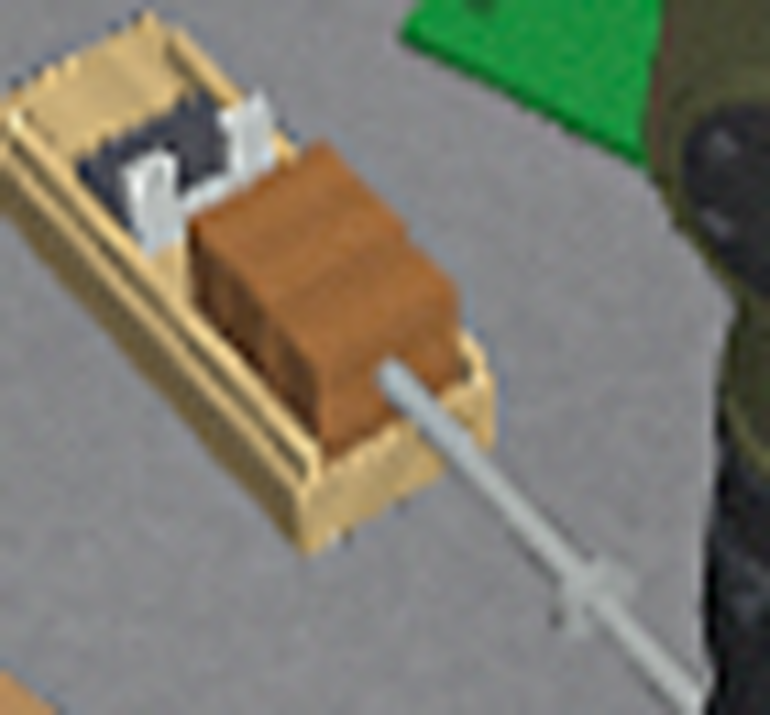

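View pics/sd5b.png

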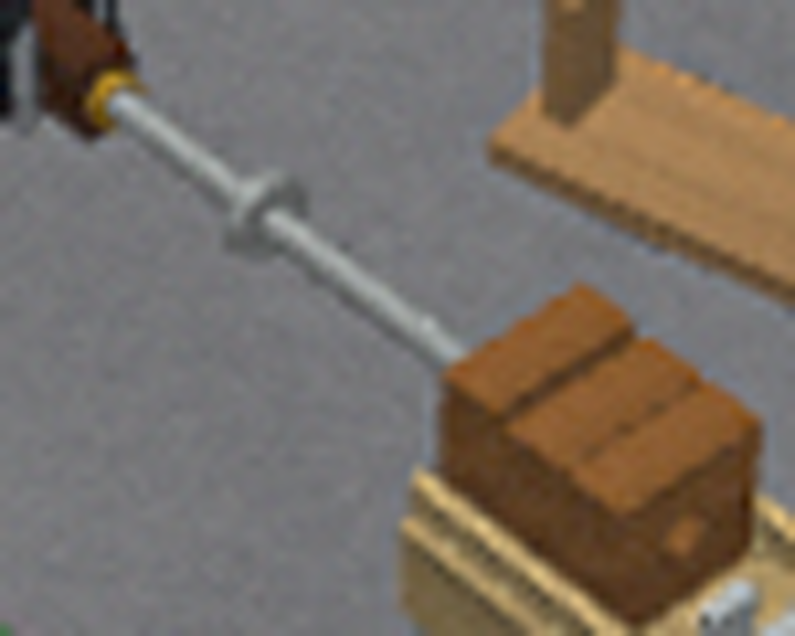

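```bash
python3 -m handwheel '{"xyz":[[-0.12,0,0],[-0.24,0,0],[-0.36,0,0],[-0.48,0,0],[-0.6,0,0],[-0.7,0,0],[-0.8,0,0],[-0.8,0,0]],"twist":[0,0,0,0,0,0,0,0],"fingers":[-0.6,-0.6,-0.6,-0.6,-0.6,-0.6,-0.6,-0.6]}'
python3 -c "
from h import *
s=arm.get_state();print(s['wrist_force'],s['ft_torque'],s['tcp_pos'])
grab('scene','sc6');grab('side','sd6')
crop('sd6',285,185,360,245,10.6,'sd6b')"
```

```text
clock: 9.88
tcp_pos: [0.5199, 0.1116, 0.0397]
tcp_rot: [0.732, 0.682, -0.0, -0.0]
wrist_force: [-0.3, -0.4, -2.2]
width: 0.0191
[-0.3499462  -0.42458177 -2.18884597] [ 0.17700715 -0.02313068  0.00136875] [0.51990324 0.11155267 0.03969723]
```

View pics/sd6b.png

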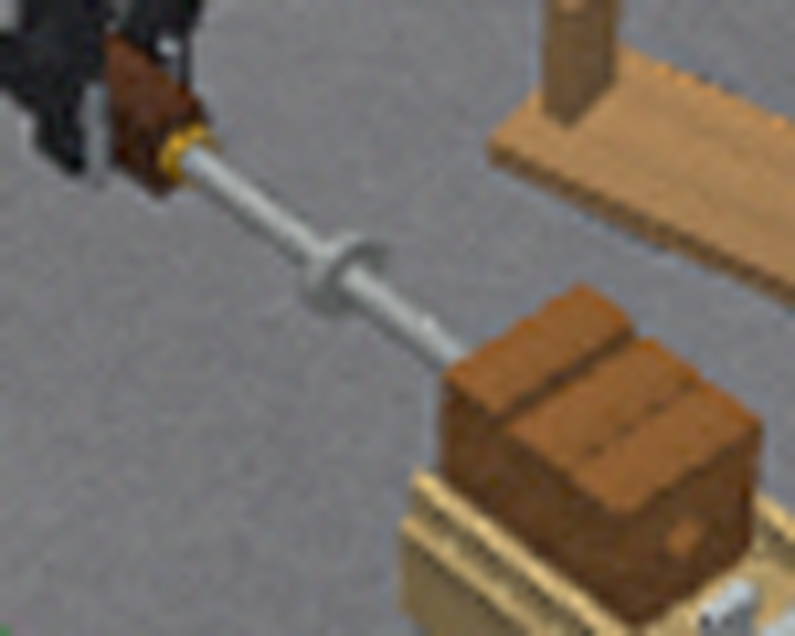

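```bash
python3 -m handwheel '{"xyz":[[-0.1,0,0],[-0.2,0,0],[-0.3,0,0],[-0.4,0,0],[-0.5,0,0],[-0.6,0,0],[-0.7,0,0],[-0.7,0,0]],"twist":[0,0,0,0,0,0,0,0],"fingers":[-0.6,-0.6,-0.6,-0.6,-0.6,-0.6,-0.6,-0.6]}'
python3 -c "
from h import *
s=arm.get_state();print(s['wrist_force'],s['ft_torque'],s['tcp_pos'])
grab('scene','sc7');grab('side','sd7')
crop('sd7',310,195,385,255,10.6,'sd7b');crop('sc7',275,150,345,215,11,'sc7b')"
```

```text
clock: 10.98
tcp_pos: [0.5179, 0.0836, 0.0397]
tcp_rot: [0.732, 0.682, -0.0, -0.0]
wrist_force: [-0.1, 0.6, -1.6]
width: 0.0191
[-0.12545873  0.56008511 -1.58229477] [ 0.24888615  0.01763426 -0.02119724] [0.51791394 0.08364509 0.0396927 ]
```

View pics/sd7b.png

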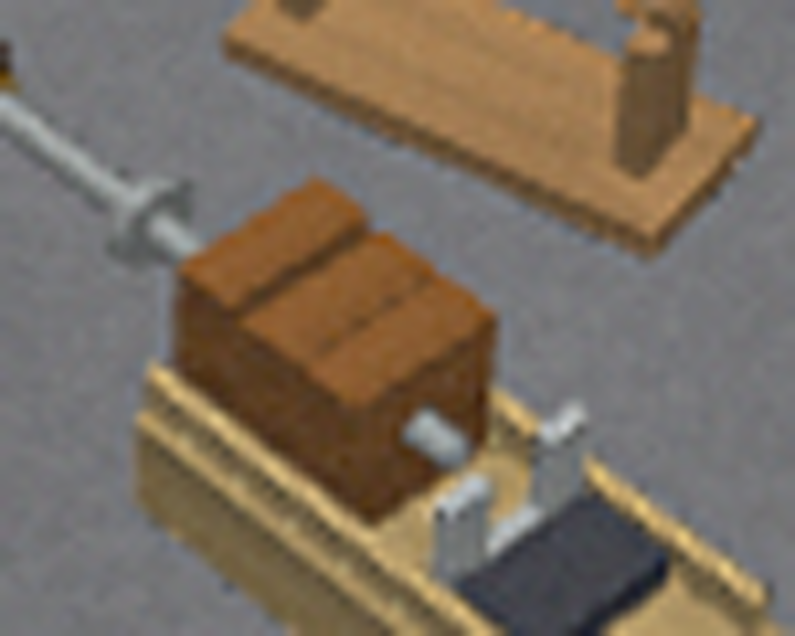

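View pics/sc7b.png

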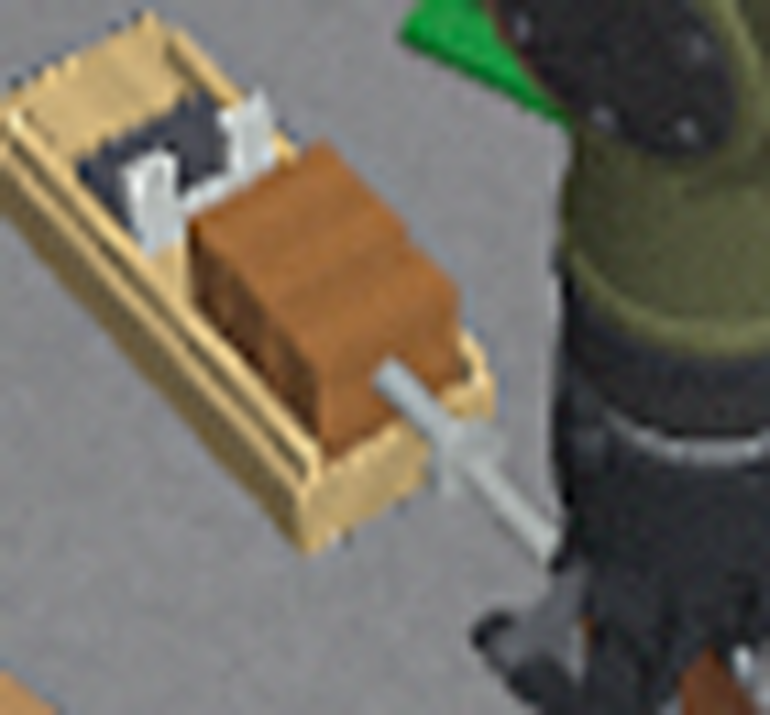

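```bash
python3 -m handwheel '{"xyz":[[-0.1,0,0],[-0.2,0,0],[-0.3,0,0],[-0.4,0,0],[-0.5,0,0],[-0.6,0,0],[-0.7,0,0],[-0.75,0,0]],"twist":[0,0,0,0,0,0,0,0],"fingers":[-0.6,-0.6,-0.6,-0.6,-0.6,-0.6,-0.6,-0.6]}'
python3 -c "
from h import *
s=arm.get_state();print(s['wrist_force'],s['ft_torque'],s['tcp_pos'])
grab('scene','sc8');grab('side','sd8')
crop('sd8',310,195,385,255,10.6,'sd8b')"
```

```text
clock: 12.08
tcp_pos: [0.5158, 0.0537, 0.0397]
tcp_rot: [0.732, 0.682, -0.0, -0.0]
wrist_force: [-0.9, 0.2, -1.4]
width: 0.0193
[-0.89139076  0.24572372 -1.40688253] [ 0.15267386 -0.02054011  0.00713436] [0.51579773 0.05370235 0.03967006]
```

View pics/sd8b.png

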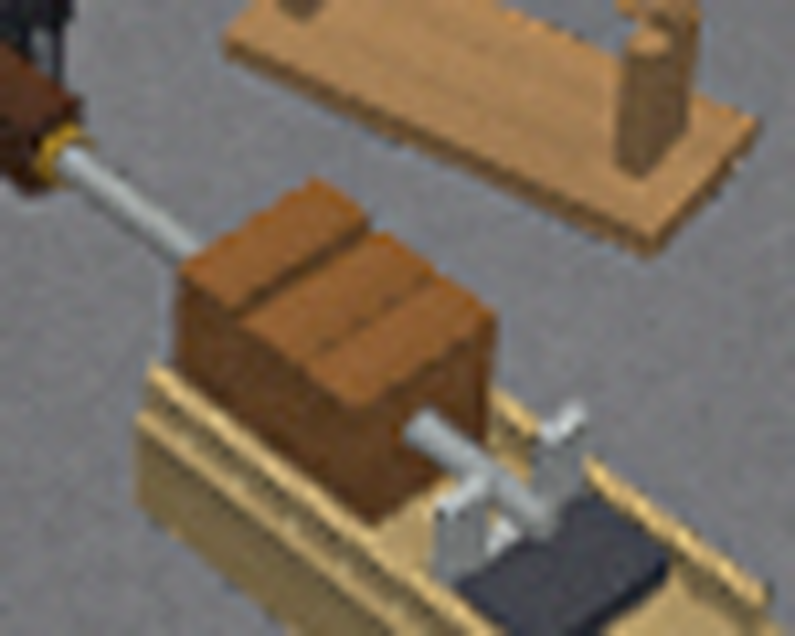

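```bash
python3 -m handwheel '{"xyz":[[-0.05,0,0],[-0.1,0,0],[-0.15,0,0],[-0.2,0,0],[-0.25,0,0],[-0.3,0,0],[-0.35,0,0],[-0.35,0,0]],"twist":[0,0,0,0,0,0,0,0],"fingers":[-0.6,-0.6,-0.6,-0.6,-0.6,-0.6,-0.6,-0.6]}'
python3 -c "
from h import *
s=arm.get_state();print(s['wrist_force'],s['ft_torque'],s['tcp_pos'])
grab('scene','sc9');grab('side','sd9')
crop('sd9',310,195,385,255,10.6,'sd9b');crop('sc9',270,140,345,215,9,'sc9b')"
```

```text
clock: 13.18
tcp_pos: [0.5148, 0.0398, 0.0397]
tcp_rot: [0.732, 0.682, -0.0, 0.0]
wrist_force: [0.6, -0.6, -1.1]
width: 0.019
[ 0.56019696 -0.6047156  -1.1061856 ] [ 0.15995168 -0.03395772 -0.00938806] [0.51482684 0.03977962 0.03966757]
```

View pics/sd9b.png

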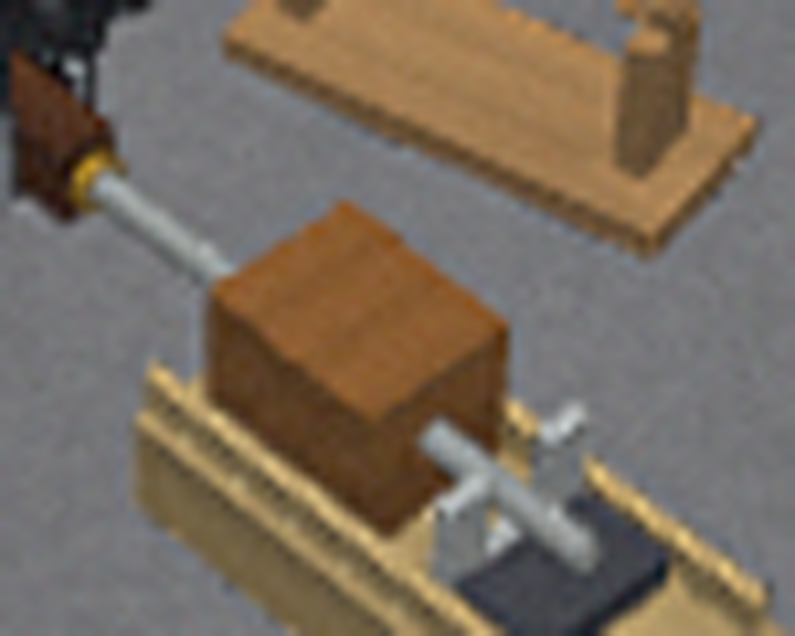

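View pics/sc9b.png

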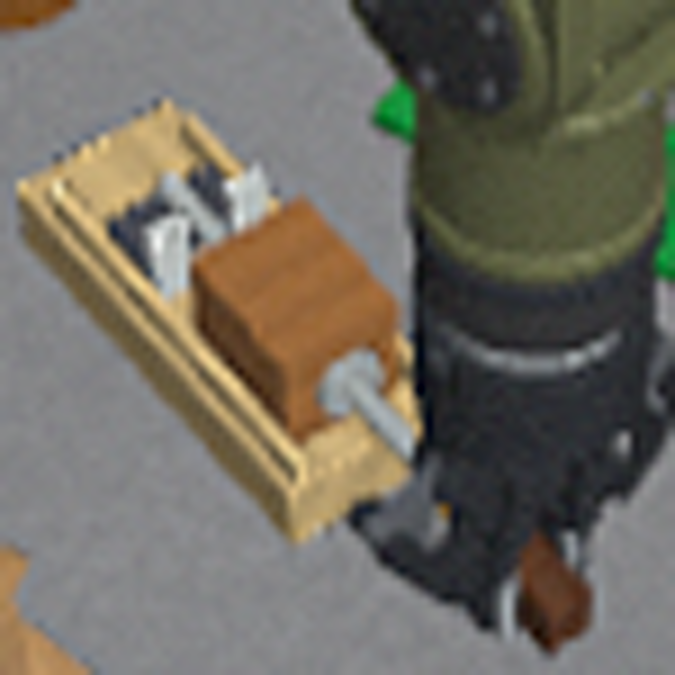

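```bash
for i in 1; do python3 -m handwheel '{"xyz":[[-0.03,0,0],[-0.05,0,0],[-0.08,0,0],[-0.08,0,0]],"twist":[0,0,0,0],"fingers":[-0.6,-0.6,-0.6,-0.6]}'; python3 -c "
from h import *
for i in range(3):
  s=arm.get_state();print(s['wrist_force'].round(2),s['tcp_pos'].round(4));arm.capture('side')"; done
python3 -m handwheel '{"xyz":[[-0.03,0,0],[-0.05,0,0],[-0.08,0,0],[-0.08,0,0]],"twist":[0,0,0,0],"fingers":[-0.6,-0.6,-0.6,-0.6]}'
```

```text
clock: 13.78
tcp_pos: [0.5146, 0.0367, 0.0397]
tcp_rot: [0.732, 0.682, -0.0, 0.0]
wrist_force: [-0.2, -0.4, -1.5]
width: 0.0191
[-0.2  -0.37 -1.51] [0.5146 0.0367 0.0397]
[-0.52  0.05 -2.24] [0.5146 0.0367 0.0397]
[ 0.36  0.65 -1.97] [0.5146 0.0367 0.0397]
clock: 14.42
tcp_pos: [0.5144, 0.0335, 0.0397]
tcp_rot: [0.732, 0.682, -0.0, 0.0]
wrist_force: [0.4, 0.4, -1.9]
width: 0.0195
```

```bash
python3 -m handwheel '{"xyz":[[-0.02,0,0],[-0.05,0,0],[-0.07,0,0],[-0.07,0,0]],"twist":[0,0,0,0],"fingers":[-0.6,-0.6,-0.6,-0.6]}' ; python3 -c "
from h import *
F=[]
for i in range(3):
  s=arm.get_state();F.append(s['wrist_force']);grab('side','sd10')
print(np.mean(F,0),s['tcp_pos'])
crop('sd10',310,195,385,255,10.6,'sd10b')"
```

```text
clock: 14.92
tcp_pos: [0.5142, 0.0307, 0.0397]
tcp_rot: [0.732, 0.682, -0.0, 0.0]
wrist_force: [0.3, 0.6, -1.4]
width: 0.0193
[ 0.2827383   0.12316212 -1.21781331] [0.5142079  0.0307374  0.03969123]
```

View pics/sd10b.png

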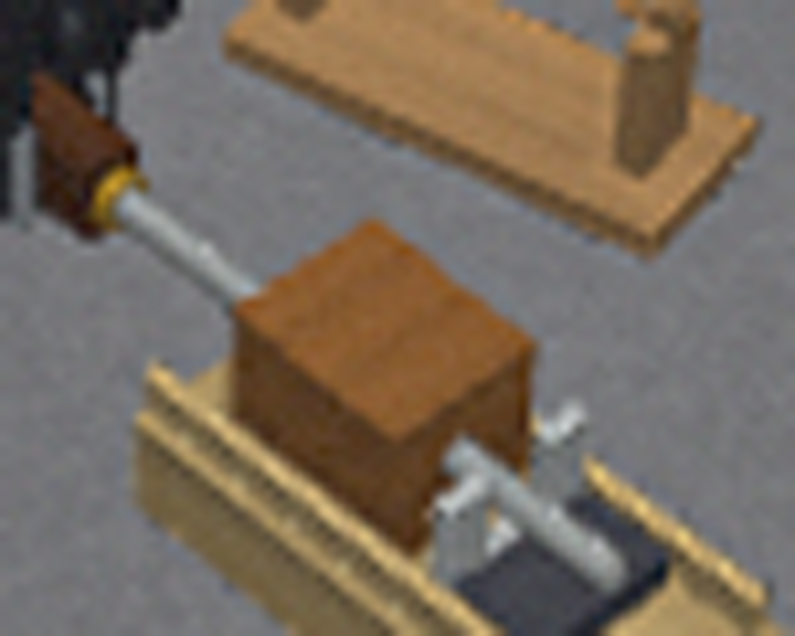

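```bash
cat > f.py <<'E'
from h import *
F=[]
for i in range(4):
  s=arm.get_state();F.append(s['wrist_force']);arm.capture('side')
F=np.mean(F,0); print('F',F.round(2),'push',round(float(F@np.array([.0707,.9975,0])),2),s['tcp_pos'].round(4))
E
python3 -m handwheel '{"xyz":[[-0.03,0,0],[-0.05,0,0],[-0.05,0,0]],"twist":[0,0,0],"fingers":[-0.6,-0.6,-0.6]}' ; python3 f.py
python3 -m handwheel '{"xyz":[[-0.03,0,0],[-0.05,0,0],[-0.05,0,0]],"twist":[0,0,0],"fingers":[-0.6,-0.6,-0.6]}' |tail -2; python3 f.py
```

```text
clock: 15.45
tcp_pos: [0.5141, 0.0288, 0.0397]
tcp_rot: [0.732, 0.682, -0.0, 0.0]
wrist_force: [-0.0, -0.1, -2.4]
width: 0.0197
F [-0.36 -0.04 -1.97] push -0.06 [0.5141 0.0288 0.0397]
wrist_force: [-0.2, -0.4, -1.6]
width: 0.0193
F [ 0.16  0.29 -1.53] push 0.3 [0.5139 0.0268 0.0397]
```

```bash
python3 -m handwheel '{"xyz":[[-0.03,0,0],[-0.05,0,0],[-0.05,0,0]],"twist":[0,0,0],"fingers":[-0.6,-0.6,-0.6]}' |tail -2; python3 f.py
```

```text
wrist_force: [-0.5, -0.8, -2.1]
width: 0.0191
F [ 0.14 -0.08 -2.17] push -0.07 [0.5138 0.0248 0.0397]
```

```bash
python3 -m handwheel '{"xyz":[[-0.03,0,0],[-0.05,0,0],[-0.05,0,0]],"twist":[0,0,0],"fingers":[-0.6,-0.6,-0.6]}' |tail -2; python3 f.py; python3 -c "
from h import *
grab('side','sd11');crop('sd11',310,195,385,255,10.6,'sd11b')"
```

```text
wrist_force: [-0.5, -0.3, -1.9]
width: 0.0191
F [-0.33 -0.38 -1.96] push -0.41 [0.5137 0.0228 0.0397]
```

View pics/sd11b.png

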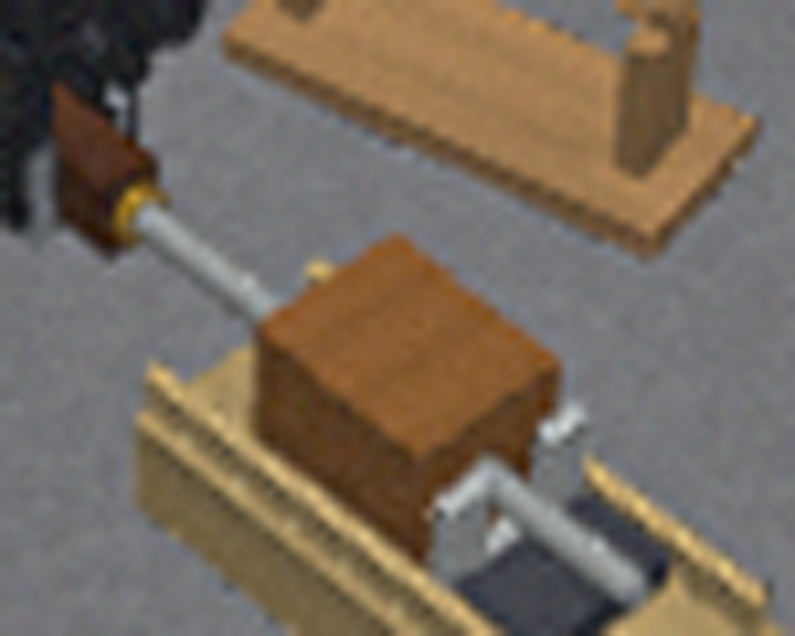

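```bash
python3 -m handwheel '{"xyz":[[-0.03,0,0],[-0.05,0,0],[-0.05,0,0]],"twist":[0,0,0],"fingers":[-0.6,-0.6,-0.6]}' |tail -2; python3 f.py
```

```text
wrist_force: [0.6, -1.4, -1.4]
width: 0.0191
F [ 0.48 -0.11 -1.72] push -0.07 [0.5135 0.0208 0.0397]
```

```bash
python3 -m handwheel '{"xyz":[[-0.03,0,0],[-0.05,0,0],[-0.05,0,0]],"twist":[0,0,0],"fingers":[-0.6,-0.6,-0.6]}' |tail -2; python3 f.py
```

```text
wrist_force: [0.2, 0.3, -1.7]
width: 0.0192
F [ 0.01  0.07 -1.74] push 0.07 [0.5133 0.0188 0.0397]
```

```bash
python3 -m handwheel '{"xyz":[[-0.03,0,0],[-0.05,0,0],[-0.05,0,0]],"twist":[0,0,0],"fingers":[-0.6,-0.6,-0.6]}' |tail -2; python3 f.py
```

```text
wrist_force: [0.8, 0.8, -2.4]
width: 0.0191
F [-0.02  0.71 -2.13] push 0.71 [0.5133 0.0169 0.0397]
```

```bash
python3 -c "
from h import *
grab('side','sd12');crop('sd12',310,195,385,255,10.6,'sd12b')"
```

```text
(no output)
```

View pics/sd12b.png

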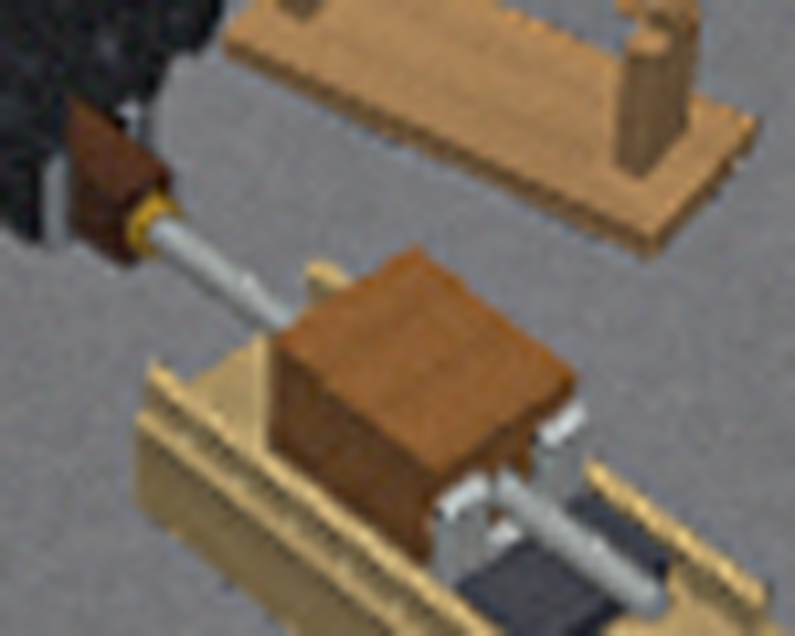

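Nearly touching the fork. Now 1 mm steps.

```bash
python3 -m handwheel '{"xyz":[[-0.025,0,0],[-0.025,0,0],[-0.025,0,0]],"twist":[0,0,0],"fingers":[-0.6,-0.6,-0.6]}' |tail -2; python3 f.py
```

```text
wrist_force: [-0.4, 4.0, -1.7]
width: 0.0193
F [-0.43  4.32 -1.47] push 4.28 [0.5132 0.0162 0.0397]
```

```bash
python3 -m handwheel '{"xyz":[[-0.025,0,0],[-0.025,0,0],[-0.025,0,0]],"twist":[0,0,0],"fingers":[-0.6,-0.6,-0.6]}' |tail -2; python3 f.py
```

```text
wrist_force: [0.5, 5.9, -1.4]
width: 0.0194
F [-0.24  6.36 -1.23] push 6.33 [0.5132 0.0155 0.0398]
```

```bash
python3 -m handwheel '{"xyz":[[-0.02,0,0],[-0.035,0,0],[-0.035,0,0],[-0.035,0,0]],"twist":[0,0,0,0],"fingers":[-0.6,-0.6,-0.6,-0.6]}' |tail -2; python3 f.py
```

```text
wrist_force: [0.5, 9.5, -0.2]
width: 0.0194
F [ 0.2   9.16 -0.14] push 9.15 [0.5132 0.0149 0.0399]
```

```bash
python3 -m handwheel '{"xyz":[[-0.01,0,0],[-0.01,0,0],[-0.01,0,0],[-0.01,0,0]],"twist":[0,0,0,0],"fingers":[-0.6,-0.6,-0.6,-0.6]}' |tail -2; python3 f.py; python3 -c "
from h import *
grab('side','sd13');crop('sd13',310,195,385,255,10.6,'sd13b');grab('scene','sc13');crop('sc13',270,140,345,215,9,'sc13b')"
```

```text
wrist_force: [0.1, 10.0, 0.2]
width: 0.0191
F [-0.17  9.98  0.03] push 9.95 [0.5131 0.0148 0.0399]
```

View pics/sd13b.png

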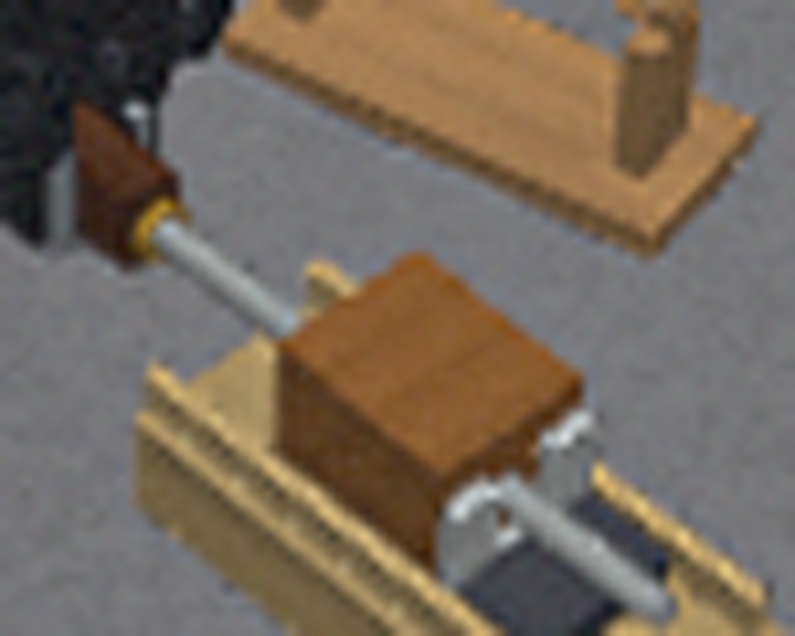

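View pics/sc13b.png

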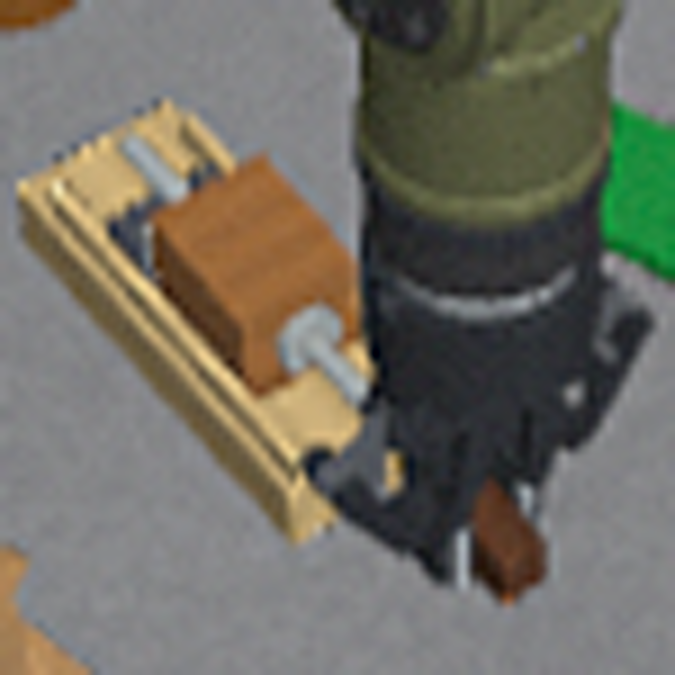

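```bash
python3 -m handwheel '{"xyz":[[0.02,0,0],[0.04,0,0],[0.065,0,0],[0.065,0,0],[0.065,0,0]],"twist":[0,0,0,0,0],"fingers":[-0.6,-0.6,-0.6,-0.6,-0.6]}' 90 |tail -2; python3 f.py
```

```text
wrist_force: [-0.9, 4.6, -0.8]
width: 0.0188
F [-0.64  5.71 -0.8 ] push 5.65 [0.5132 0.016  0.0397]
```

```bash
python3 -m handwheel '{"xyz":[[0.02,0,0],[0.04,0,0],[0.04,0,0],[0.04,0,-0.03],[0.04,0,-0.07],[0.04,0,-0.12],[0.04,0,-0.18],[0.04,0,-0.18]],"twist":[0,0,0,0,0,0,0,0],"fingers":[-0.6,-0.6,-0.6,-0.6,-0.6,-0.6,-0.6,-0.6]}' 90 |tail -2; python3 f.py; python3 -c "
from h import *
grab('side','sd14');crop('sd14',310,195,385,255,10.6,'sd14b')"
```

```text
wrist_force: [0.4, -0.0, -2.7]
width: 0.019
F [-0.07 -0.1  -2.53] push -0.11 [0.5132 0.0173 0.0469]
```

View pics/sd14b.png

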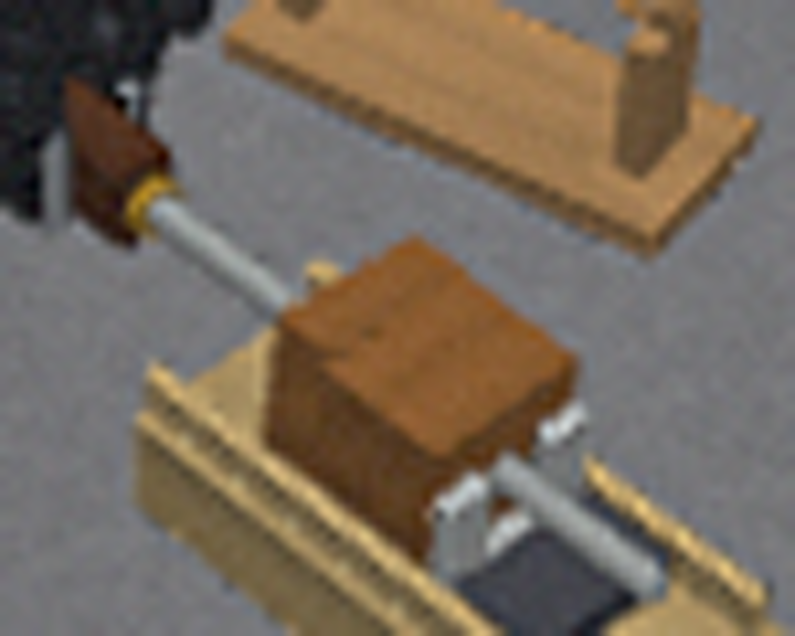

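```bash
python3 -m handwheel '{"xyz":[[0,0,-0.08],[0,0,-0.2],[0,0,-0.36],[0,0,-0.54],[0,0,-0.72],[0,0,-0.86],[0,0,-0.95],[0,0,-0.95]],"twist":[0,0,0,0,0,0,0,0],"fingers":[-0.6,-0.6,-0.6,-0.6,-0.6,-0.6,-0.6,-0.6]}' 90 |tail -2; 
python3 -m handwheel '{"xyz":[[0,0,-0.08],[0,0,-0.2],[0,0,-0.36],[0,0,-0.54],[0,0,-0.68],[0,0,-0.76],[0,0,-0.8],[0,0,-0.8]],"twist":[0,0,0,0,0,0,0,0],"fingers":[-0.6,-0.6,-0.6,-0.6,-0.6,-0.6,-0.6,-0.6]}' 90 |tail -2; python3 f.py; python3 -c "
from h import *
grab('side','sd15');crop('sd15',300,165,375,225,10.6,'sd15b');grab('scene','sc15');crop('sc15',260,110,345,195,7,'sc15b')"
```

```text
wrist_force: [-1.3, -0.5, -2.1]
width: 0.0189
wrist_force: [-0.1, 0.2, -2.6]
width: 0.0191
F [ 0.18  0.08 -2.6 ] push 0.09 [0.5131 0.0173 0.1167]
```

View pics/sd15b.png

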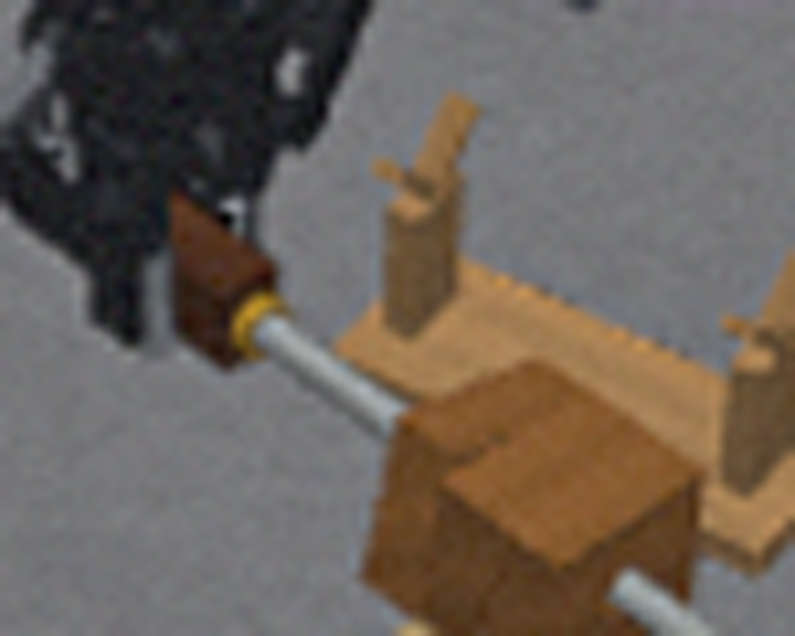

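View pics/sc15b.png

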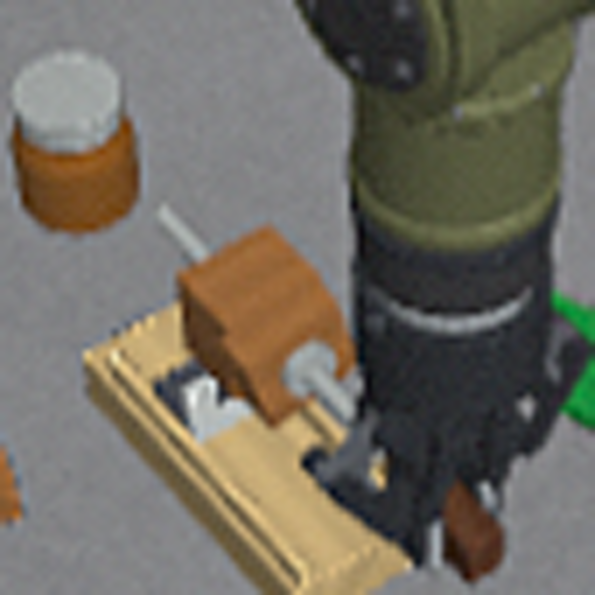

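```bash
python3 -c "
from h import *
to(.6418,.1256,.137,97.8)"
```

```text
pos [0.5132 0.0173 0.1167] yaw 85.96 -> xyz [ 2.928  3.017 -0.508] twist -11.84 rows pos 2.7100650559184443 tw 1.106462077767541
```

```bash
python3 -m handwheel '{"xyz":[[0.06,0.06,-0.1],[0.2,0.2,-0.2],[0.4,0.4,-0.3],[0.64,0.65,-0.4],[0.9,0.92,-0.5],[1.15,1.18,-0.5],[1.34,1.38,-0.5],[1.46,1.5,-0.5]],"twist":[-0.2,-0.8,-1.6,-2.6,-3.6,-4.6,-5.4,-5.9],"fingers":[-0.6,-0.6,-0.6,-0.6,-0.6,-0.6,-0.6,-0.6]}' 90 |tail -4;  python3 -c "
from h import *
to(.6418,.1256,.137,97.8)"
```

```text
tcp_pos: [0.5776, 0.0718, 0.1366]
tcp_rot: [0.695, 0.719, -0.0, -0.0]
wrist_force: [-0.8, -0.6, -2.7]
width: 0.0187
pos [0.5776 0.0718 0.1366] yaw 91.92 -> xyz [ 1.29   1.648 -0.012] twist -5.88 rows pos 1.3393304381413114 tw 0.5497926358462084
```

```bash
python3 -m handwheel '{"xyz":[[0.06,0.08,0],[0.2,0.25,0],[0.42,0.53,0],[0.66,0.84,0],[0.9,1.15,0],[1.1,1.4,0],[1.23,1.57,0],[1.29,1.65,0]],"twist":[-0.3,-0.9,-1.9,-3.0,-4.1,-5.0,-5.6,-5.9],"fingers":[-0.6,-0.6,-0.6,-0.6,-0.6,-0.6,-0.6,-0.6]}' 90 |tail -4;  python3 -c "
from h import *
grab('side','sd16');crop('sd16',300,130,400,210,8,'sd16b');grab('scene','sc16');crop('sc16',240,140,345,245,5.6,'sc16b')
to(.6418,.1256,.055,97.8)"
```

```text
tcp_pos: [0.6418, 0.1254, 0.1367]
tcp_rot: [0.657, 0.754, -0.0, -0.0]
wrist_force: [-0.7, -0.3, -2.8]
width: 0.0185
pos [0.6416 0.1252 0.1368] yaw 97.77 -> xyz [0.01  0.006 2.045] twist -0.03 rows pos 1.3087556276071726 tw 0.002475218399112976
```

View pics/sd16b.png

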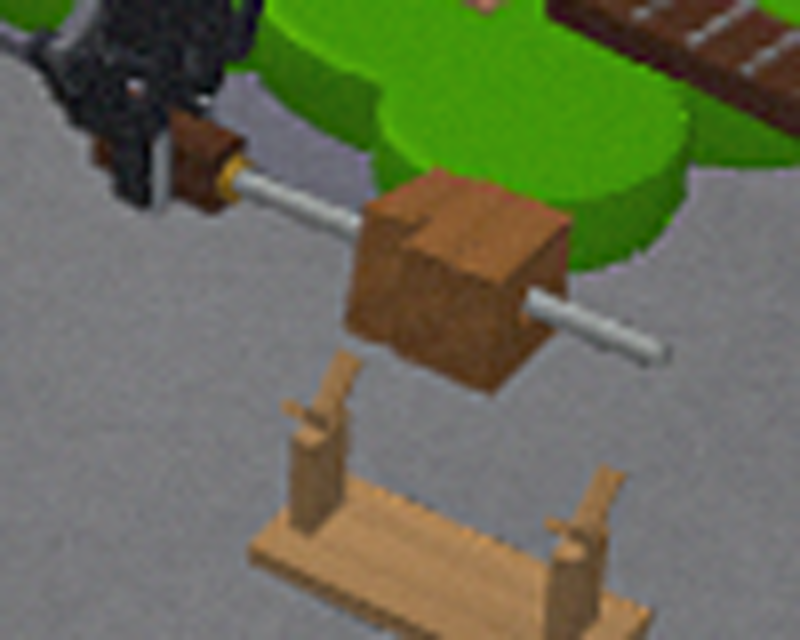

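View pics/sc16b.png

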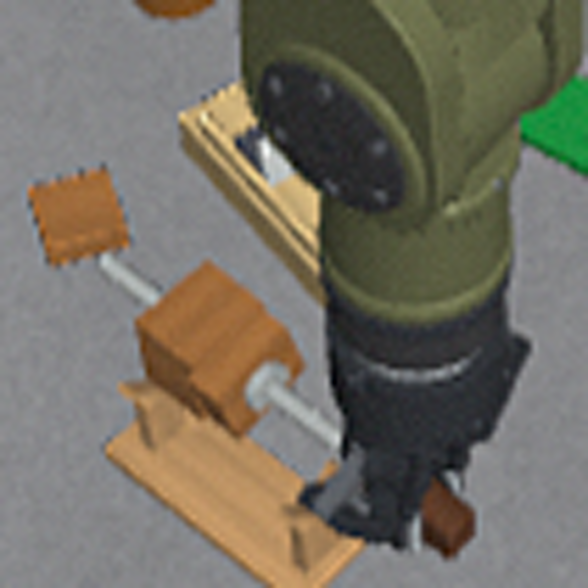

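```bash
python3 -c "
from h import *
a=load('sc16');b=load('sd16');a0=load('scene0');b0=load('side0')
print('tip now',tri(a,(258.2,186.6),b,(383,174)),'tip0',tri(a0,(262.7,203),b0,(379.5,197)))
# seat by cradle foot: corners
A=lambda u,v,z:print(atz(a,240+u/5.6,140+v/5.6,z).round(4))
"
```

```text
tip now [ 0.672  -0.0847  0.1554] tip0 [ 0.67   -0.0835  0.0703]
```

```bash
python3 -m handwheel '{"xyz":[[0,0,0.1],[0,0,0.3],[0,0,0.6],[0,0,0.95],[0,0,1.3],[0,0,1.6],[0,0,1.8],[0,0,1.9]],"twist":[0,0,0,0,0,0,0,0],"fingers":[-0.6,-0.6,-0.6,-0.6,-0.6,-0.6,-0.6,-0.6]}' 90 |tail -2;  python3 f.py; python3 -c "
from h import *
grab('side','sd17');crop('sd17',300,140,400,220,8,'sd17b');grab('scene','sc17');crop('sc17',240,150,345,255,5.6,'sc17b')
to(.6418,.1256,.050,97.8)"
```

```text
wrist_force: [0.7, -0.7, -3.4]
width: 0.0192
F [ 0.03  0.18 -3.07] push 0.18 [0.6417 0.1251 0.061 ]
pos [0.642  0.1251 0.0615] yaw 97.76 -> xyz [ 0.012 -0.003  0.287] twist -0.04 rows pos 0.18411228996677215 tw 0.0034970607542176386
```

View pics/sd17b.png

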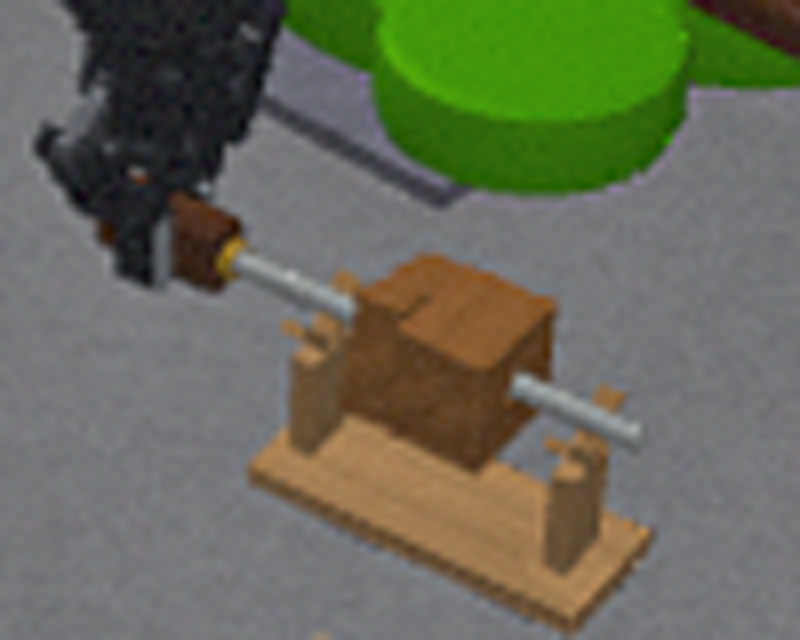

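View pics/sc17b.png

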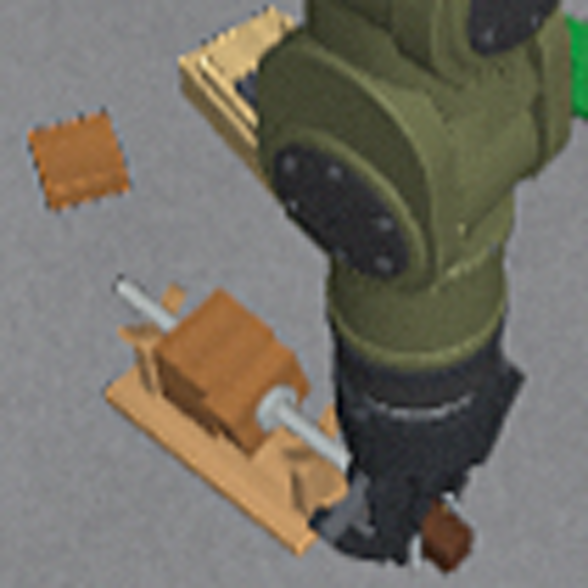

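```bash
python3 -m handwheel '{"xyz":[[0,0,0.05],[0,0,0.1],[0,0,0.15],[0,0,0.19],[0,0,0.19]],"twist":[0,0,0,0,0],"fingers":[-0.6,-0.6,-0.6,-0.6,-0.6]}' 90 |tail -2;  python3 f.py; 
python3 -m handwheel '{"xyz":[[0,0,0.03],[0,0,0.03],[0,0,0.03]],"twist":[0,0,0],"fingers":[-0.6,-0.6,-0.6]}' 90 |tail -2;  python3 f.py
```

```text
wrist_force: [-0.1, -0.5, -2.0]
width: 0.0189
F [-0.07 -0.16 -2.4 ] push -0.17 [0.6416 0.125  0.0534]
wrist_force: [-0.4, 0.1, -2.4]
width: 0.0187
F [-0.08  0.17 -2.6 ] push 0.17 [0.6415 0.125  0.0521]
```

```bash
python3 -m handwheel '{"xyz":[[0,0,0.025],[0,0,0.025],[0,0,0.025]],"twist":[0,0,0],"fingers":[-0.6,-0.6,-0.6]}' 90 |tail -2;  python3 f.py; 
python3 -m handwheel '{"xyz":[[0,0,0.02],[0,0,0.02],[0,0,0.02]],"twist":[0,0,0],"fingers":[-0.6,-0.6,-0.6]}' 90 |tail -2;  python3 f.py
```

```text
wrist_force: [-0.2, 0.1, -3.2]
width: 0.0193
F [-0.05  0.51 -2.67] push 0.51 [0.6416 0.1251 0.0512]
wrist_force: [0.4, 0.3, -2.3]
width: 0.0188
F [ 0.75  0.34 -1.87] push 0.39 [0.6417 0.125  0.0504]
```

```bash
python3 -m handwheel '{"xyz":[[0,0,0.02],[0,0,0.02],[0,0,0.02]],"twist":[0,0,0],"fingers":[-0.6,-0.6,-0.6]}' 90 |tail -2;  python3 f.py; 
python3 -m handwheel '{"xyz":[[0,0,0.015],[0,0,0.015],[0,0,0.015]],"twist":[0,0,0],"fingers":[-0.6,-0.6,-0.6]}' 90 |tail -2;  python3 f.py; python3 -c "
from h import *
grab('side','sd18');crop('sd18',300,140,400,220,8,'sd18b')"
```

```text
wrist_force: [-0.8, 0.2, 3.2]
width: 0.0188
F [-0.68  0.12  3.39] push 0.07 [0.6418 0.125  0.0499]
wrist_force: [-1.9, 0.4, 6.6]
width: 0.0192
F [-1.33  0.63  6.68] push 0.54 [0.6419 0.1251 0.0496]
```

View pics/sd18b.png

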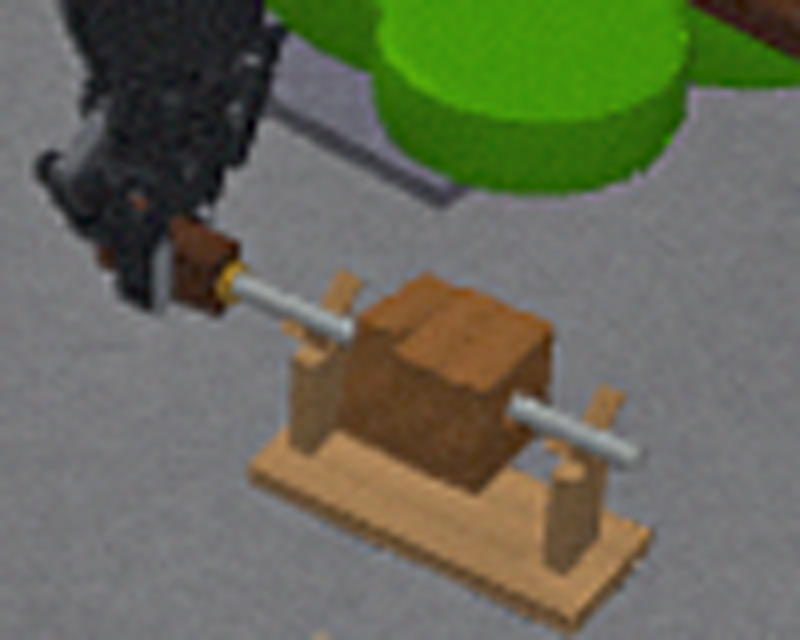

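```bash
python3 -m handwheel '{"xyz":[[0,0,-0.015],[0,0,-0.015],[0,0,-0.015],[0,0,-0.015],[0,0,-0.015],[0,0,-0.015],[0,0,-0.015],[0,0,-0.015]],"twist":[0,0,0,0,0,0,0,0],"fingers":[-0.6,-0.6,-0.4,-0.2,0,0.2,0.3,0.3]}' 20;  python3 f.py
```

```text
clock: 34.38
tcp_pos: [0.6415, 0.125, 0.0495]
tcp_rot: [0.658, 0.753, 0.0, 0.0]
wrist_force: [-0.5, 0.1, -0.4]
width: 0.0559
F [ 0.04 -0.04 -0.44] push -0.03 [0.6416 0.1251 0.0495]
```

Released. Raise straight up.

```bash
python3 -m handwheel '{"xyz":[[0,0,-0.2],[0,0,-0.6],[0,0,-1.2],[0,0,-2],[0,0,-2.8],[0,0,-3.3],[0,0,-3.5],[0,0,-3.5]],"twist":[0,0,0,0,0,0,0,0],"fingers":[0.3,0.3,0.3,0.3,0.3,0.3,0.3,0.3]}' | tail -4
python3 -c "
from h import *
grab('side','sd19');crop('sd19',300,140,400,220,8,'sd19b');grab('scene','sc19');crop('sc19',240,180,345,270,7,'sc19b');grab('wrist','w19')"
```

```text
tcp_pos: [0.6419, 0.1251, 0.1903]
tcp_rot: [0.658, 0.753, 0.001, 0.0]
wrist_force: [0.2, -0.4, 0.1]
width: 0.0559
```

View pics/sd19b.png

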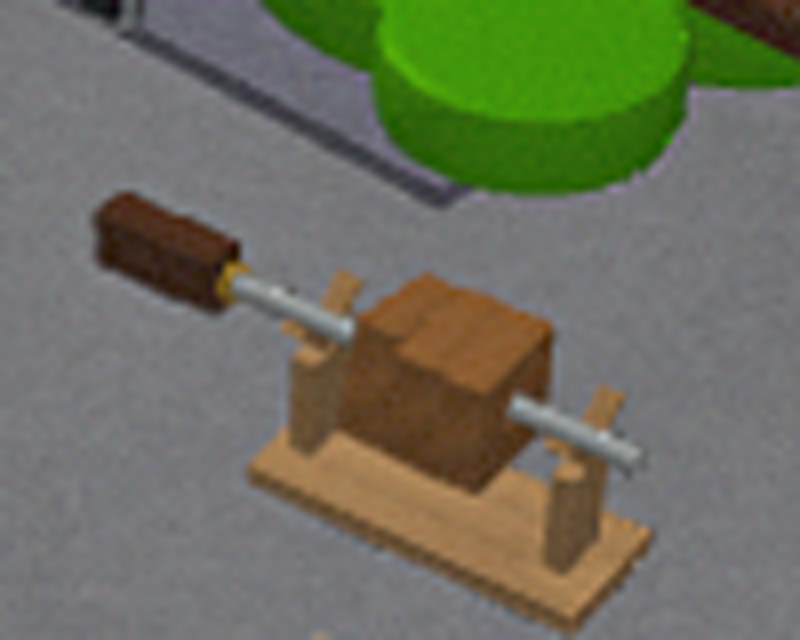

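View pics/w19.png

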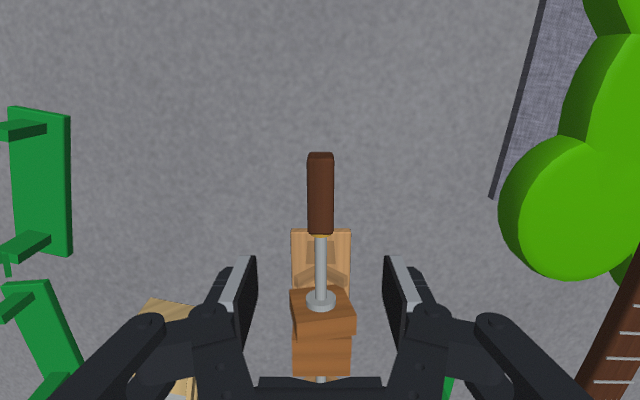

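View pics/sc19b.png

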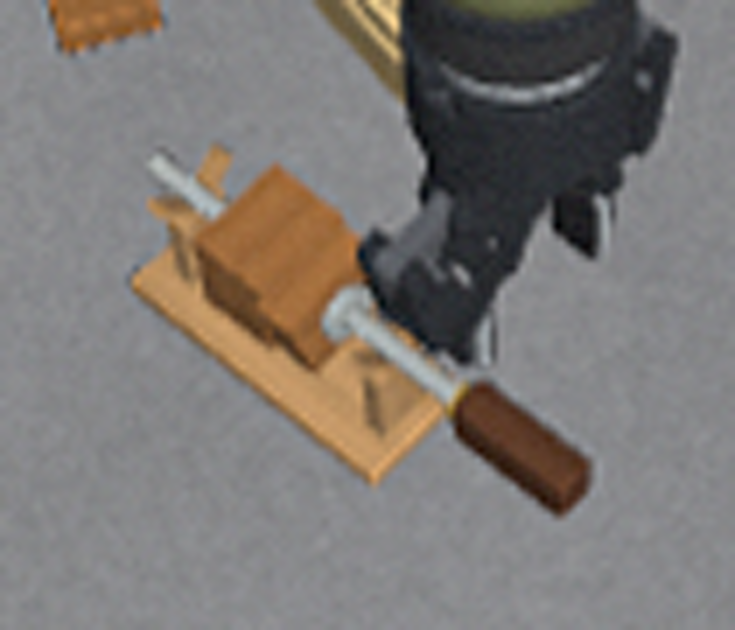

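```bash
python3 -c "
from h import *
c=load('w19');u=np.array([np.cos(np.radians(-82)),np.sin(np.radians(-82))])
e=atz(c,321,229,.012);s=atz(c,320.5,297,.07);h=atz(c,320.5,234,.084)
print(e.round(4),s.round(4),'shoulder from foot edge',(s-e)[:2]@u,'handle front from edge (expect -30)',(h-e)[:2]@u, 'lat',(s-e)[:2]@[-u[1],u[0]])
a=load('sd19');b=load('sc19');print('tip',tri(b,(240+157/7,180+160/7),a,(300+638/8,140+456/8)))
q=[load('sd19')]
e2=atz(a,300+575/8,140+628/8,0);print(e2)
"
```

```text
[0.6504 0.0677 0.012 ] [0.6549 0.03   0.07  ] shoulder from foot edge 0.037993079571421694 handle front from edge (expect -30) -0.027350170077205232 lat -0.000739080603537949
tip [ 0.6703 -0.0842  0.0705]
[ 6.45269499e-01 -8.34234951e-02 -1.11022302e-16]
```

```bash
python3 -c "
from cell import arm
print(arm.get_state()['clock']);print(arm.sign_off())"
```

```text
35.725
the job is handed in; nothing more can be done
None
```

I gripped the mandrel by its handle and threaded the rod through all three blanks. I then pushed on until the stack came up tight against the sprung stop. The force peaked at about 10 N: 9–10 N was held for over half a second, and no wrist reading went above 10. I lifted the stack off, laid the loaded mandrel back in its cradle, released it and handed in at about 35.7 s.

**Final checks:**
- **Seat:** the mandrel lies in both notches with the tip pointing as at first. The tip measured (0.670, −0.084, 0.0705) m, against (0.670, −0.0835, 0.0703) m at the start.
- **Lengthwise:** the shoulder is 38 mm from the cradle foot's edge (nominal 40 mm) and within about 1 mm sideways. A second check, on the handle's front end, was also within 3 mm.
- **Blanks:** all three sit together against the shoulder with no visible gap. The one next to the shoulder has rolled a little on the rod.
- **Hand:** the gripper was about 140 mm above the place where it released the handle, touching nothing.

**Disagreements and unchecked points:**
- Before insertion the wrist camera and the scene and side cameras disagreed by 2–3 mm on the bore's sideways position. I went by the rod seen against the bore in the scene and side pictures, and it went in with no noticeable resistance.
- I did not measure the bystanders afterwards; the moves stayed clear of them.

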